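Clamp the check source in its shielded case

TASK

Put the yellow-capped source pot upright into the round well of the open shielded case, then lower the heavy lid under control, never letting it drop or slam. Press the lid down on the pot until you feel the spring bottom out and the handle go solid under a firm push of about 15 N, no harder or the pot is crushed, then let go with the lid down. Leave the other pots and desk things where they are.

Things in the scene. Friction and masses are not known exactly. Their poses are not given: they have to be found in the camera images.
- pot_yellow_mid (a point): Centre (half-way up) of the source pot to put away: an upright lead-grey cylinder 48 mm across and 50 mm tall, foot bevelled 3 mm, carrying a yellow round grip cap 28 mm across and 28 mm tall on top; 78 mm tall in all, so this point is 39 mm above its underside and the cap's middle is 25 mm above this point. 0.3 kg. z up along the pot.
- pot_blue_mid (a point): Centre (half-way up) of a like pot with a blue cap; stays where it is.
- pot_white_mid (a point): Centre (half-way up) of a like pot with a white cap; stays where it is.
- case: Fixed grey open-topped case, 190 (x) x 220 (y) x 90 mm high, walls 8 mm, with a blue insert whose top is 50 mm above the desk; origin at the centre of its underside. The lid bears on the pot and need not reach the rim. x points from its front (towards the robot) to its hinge side, y along the hinge.
- well (a point): Centre of the well, at the top of its brass spring plunger unpressed, 22 mm above the case's underside. Round hole 52 mm across in the blue insert, mouth 28 mm above this point, bevelled; on the case's centre line, 135 mm in front of the hinge. The plunger holds a pot unsunk, its cap 10 mm above the rim; under the lid it gives (7 N rising to 16 N) until the pot's foot meets a rigid seat.
- hinge (a point): Middle of the lid's hinge line, at the top of the case's far (+x) rim, 90 mm above the desk; y along the hinge. Fixed with the case.
- handle (a point): Middle of the lid's steel bar handle, 12 mm thick, 120 mm long, parallel to the hinge, 43 mm beyond the lid's free edge on a rod at each end, clear air between bar and lid. 235 mm from the hinge line along the lid and 10 mm out from the lid's underside plane; moves with the lid. x points along the lid to the hinge, z is its outward normal.
- lid (a joint): Lid angle, rad: 0 level, about 1.4 open. Yellow plate 194 x 228 x 20 mm, about 1.7 kg (varies). Hinge friction (1 Nm) holds it near upright; below about 1 rad it falls unless held back. Touches the pot's cap at 0.074; the pot bottoms 3 to 10 mm lower, so at 0 to 0.055, different each time: find it by feel. 15 N down on the handle seats it; 7 is too little, 30 crushes. Friction keeps it shut.
- mouse_at (a point): Black computer mouse, 105 x 62 mm, 34 mm high, on the desk; stays where it is. Point on its underside.
- gel_at (a point): Clear gel bottle 56 mm across, 150 mm tall; stays where it is. Point on its underside.
- pen_cup_at (a point): Blue pen cup 72 mm across, 95 mm tall with pens to 150 mm; stays where it is. Point on its underside.
There are look-alikes about, which are no part of the job. Leave any orange or red look-alike of the part that bears pot_yellow_mid alone.

How it is judged:
On the way, in this order (a step that is already met when the one before it is completed fails the run):
1. the yellow-capped pot stands upright in the well, let go, with the lid still up (horizontal distance between pot_yellow_mid and well below 0.005 m and z of pot_yellow_mid in the frame of well below 0.042 m and angle between pot_yellow_mid's own z axis and vertical below 0.1 rad and contact force between the fingers and pot_yellow below 0.1 N and value of joint lid above 1 rad), for 0.2 s.
2. the lid presses the pot firmly onto its seat, with 20 N or more (some 8 N or more at the handle) (contact force between lid and pot_yellow above 20 N and value of joint lid below 0.062 rad), for 0.15 s.
At the end, for the whole second after the job is handed in: The lid is down (within 0.062 rad of level), at rest and still bearing on the yellow-capped pot (2 N or more), which stands upright in the well (within 5 mm of its centre) (value of joint lid below 0.062 rad and velocity of joint lid between -0.05 and 0.05 rad/s and contact force between lid and pot_yellow above 2 N and horizontal distance between pot_yellow_mid and well below 0.005 m and angle between pot_yellow_mid's own z axis and vertical below 0.1 rad); the robot touches nothing.
It fails at once if the lid slams: it closes faster than 0.7 rad/s while below 0.35 rad (value of joint lid below 0.35 rad and velocity of joint lid below -0.7 rad/s).
It fails at once if the pot is crushed: the lid presses on it with more than 65 N (some 30 N at the handle) (contact force between lid and pot_yellow above 65 N).
It fails at once if another pot is moved by more than 20 mm or tipped (distance of any of pot_blue_mid, pot_white_mid from where it was at the start of the episode above 0.02 m or angle between any of pot_blue_mid, pot_white_mid's own z axis and vertical above 0.4 rad).
It fails at once if the mouse, gel bottle or pen cup is moved by more than 30 mm (distance of any of mouse_at, gel_at, pen_cup_at from where it was at the start of the episode above 0.03 m).
It also fails if it takes over 67 s, if anything falls off the work surface, if the arm or the gripper's body presses on something with over 40 N, if the wrist force passes 120 N, or if a joint passes its speed limit or range.

ROBOT

A 6-joint arm with a two-finger parallel gripper is mounted at the origin on the work surface. World frame = base frame: x ahead of the robot, y to its left, z up, the work surface at z = 0. Lengths are in m, angles in rad, forces in N, time in s.
With the tool pointing down it reaches from about 0.25 to 0.775 m from the base axis. Payload 4 kg.
Tool frame: the origin (TCP) lies midway between the tips of the shut fingers; the grasp point (between the pads) lies 19 mm behind it; z points along the fingers, x is the direction in which the jaws open and shut, and the axes are right-handed (so a half turn about z gives the same grasp; the last joint's range is limited). The gripper opens to 94 mm and grips with 3 to 60 N. Pads are 16 mm wide; open, the fingers measure 119 mm over their backs; the gripper's body (75 mm by 177 mm) begins 78 mm behind the grasp point.
Start: joints at [1.124, 0.087, 1.371, -0, 1.684, -0.103], TCP at [0.185, 0.518, 0.206] pointing down, gripper open.
Joint ranges: [-3.1, 3.1], [-0.76, 2.03], [0.27, 2.55], [-1.08, 4.22], [0.17, 2.65], [-2.57, 2.57]. Speed limits (rad/s): [2.79, 2.79, 3.14, 3.14, 3.14, 3.14].

INTERFACE

Orientations are given as [roll, pitch, yaw] about the fixed x, y, z axes, in that order (R = Rz(yaw) Ry(pitch) Rx(roll)).
In Python, from bench import * gives the robot as it stands.
- The arm moves only by the tool send_rows, never from a script. Its argument "rows" is one flat list of numbers, 7 for each row, row after row: the shift along the world's x, y, z in mm, then the turn, a rotation vector about the world's x, y, z in degrees, then the opening, from 0 (shut) to 1 (fully open). A call has exactly 8 rows; each row shifts and turns the commanded pose from where the row before left it; what a row does not reach is not made up. A row lasts 1/8 s, in which the tool goes at most 62.5 mm and 10.7 degrees, less where a joint would pass 70% of its speed; a pose out of reach is approached as far as the arm can. A call is refused whole if a number of a shift passes 62.5 or a number of a turn 10.7, either way. A call with a gripper value outside its range is refused whole. The fingers move at their own pace and stop on an object; the grip force is fixed at half the most. Time passes only in rows, so rows that do not move let the fingers close, or fill a call up. It gives the time, the measured TCP pose, the force and the opening at its end, in the units of the state.
- get_obs(): the state, without advancing time (a new reading comes with each control period).
- snapshot(name): name is "scene" or "side" or "wrist"; returns a dict with "color" (400x640x3 uint8, red, green, blue), "intrinsics" (3x3 intrinsics, pixels), "rvec" (rotation vector, rad) and "tvec" (3), from world to camera coordinates, as OpenCV has them; the wrist camera has in their place "T_tool_cam" (4x4, takes a point from camera to tool coordinates, whose origin is the TCP and whose axes are the tool frame's). Camera axes: x right, y down, z forward; pixel columns grow to the right and rows downward; lengths in m; the calibration is good to about 2 mm. A picture is of the moment at which its call begins: read the wrist's pose just before it. There is no depth.
- close_job(): hands the job in, once; it reports no verdict.
The state is a dict: "time": time; "joint_positions": joint angles; "qvel": joint speeds; "joint_torque": joint torques, N m; "tool_pos": TCP position; "ee_rot": TCP orientation; "wrist_force": force on the tool from outside, world axes, zero at the start; "wrist_torque": the same for the moment, N m; "width": finger opening in m.
Only numpy, scipy, OpenCV 4.12 (cv2) and the standard library are available. Lean on these libraries where they do the work, as an engineer would, in place of code of your own. Each camera call takes 0.05 s, during which the arm holds its last target.

## Working session

There is one attempt and no reset: what is moved stays moved. The work goes in short steps, Python scripts to look and compute and a tool call to move; the robot and the scene stay as the last step left them, time stands still between calls to the robot, and variables do not carry over. Pictures are saved under pics/ and viewed, and the job is handed in when it is done.

Besides the shell and the picture viewer there is one more tool, called after "Call:" as name(argument=value, ...) on one line, values as JSON. send_rows: Moves the arm, as the interface text tells. Its arguments: {"type":"object","properties":{"rows":{"type":"array","items":{"type":"number"}}},"required":["rows"]}

```bash
ls; mkdir -p pics; python3 - <<'E'
from bench import *
import cv2
o=get_obs(); print(o)
for n in ("scene","side","wrist"):
    s=snapshot(n); cv2.imwrite(f"pics/{n}0.png",s["color"][:,:,::-1]); print(n,{k:v for k,v in s.items() if k!="color"})
E
```

```text
pics
{'time': 0.0, 'joint_positions': array([ 1.12391420e+00,  8.79083445e-02,  1.37224006e+00, -3.86689388e-05,
        1.68360252e+00, -1.03089561e-01]), 'qvel': array([ 0.00077616, -0.00100712, -0.0003503 , -0.00142935, -0.00077623,
        0.00049804]), 'joint_torque': array([ 4.17480060e-04, -3.40174413e+01, -3.02433729e+01,  7.17628794e-02,
        3.28706007e-02, -1.60812201e-04]), 'tool_pos': array([0.18515496, 0.5173111 , 0.20433689]), 'ee_rot': array([-3.14140878e+00,  2.15077201e-03,  1.22699965e+00]), 'wrist_force': array([-0.55338976, -0.22694114,  0.3872956 ]), 'wrist_torque': array([-0.00973395, -0.05638741, -0.01754993]), 'width': 0.09378276754149382}
scene {'intrinsics': array([[396.42882812,   0.        , 324.08033201],
       [  0.        , 396.42882812, 196.76532575],
       [  0.        ,   0.        ,   1.        ]]), 'rvec': array([ 0.71578444,  2.53172281, -1.20686599]), 'tvec': array([ 0.42966025, -0.10738726,  1.47104329])}
side {'intrinsics': array([[470.52611985,   0.        , 319.69896465],
       [  0.        , 470.52611985, 199.69598283],
       [  0.        ,   0.        ,   1.        ]]), 'rvec': array([ 0.16791446, -2.7367602 ,  1.36737093]), 'tvec': array([0.52542054, 0.07912377, 1.15993221])}
wrist {'intrinsics': array([[283.91684114,   0.        , 321.40751682],
       [  0.        , 283.91684114, 197.79428466],
       [  0.        ,   0.        ,   1.        ]]), 'T_tool_cam': array([[ 9.99999209e-01,  5.57671658e-04,  1.12721798e-03,
         9.53200321e-04],
       [-8.41114903e-04,  9.62916056e-01,  2.69799853e-01,
        -8.01500301e-02],
       [-9.34956557e-04, -2.69800588e-01,  9.62915764e-01,
        -1.80041279e-01],
       [ 0.00000000e+00,  0.00000000e+00,  0.00000000e+00,
         1.00000000e+00]])}
```

View pics/scene0.png

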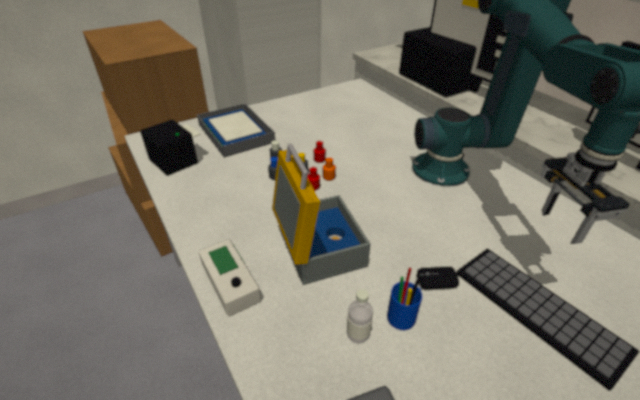

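View pics/side0.png

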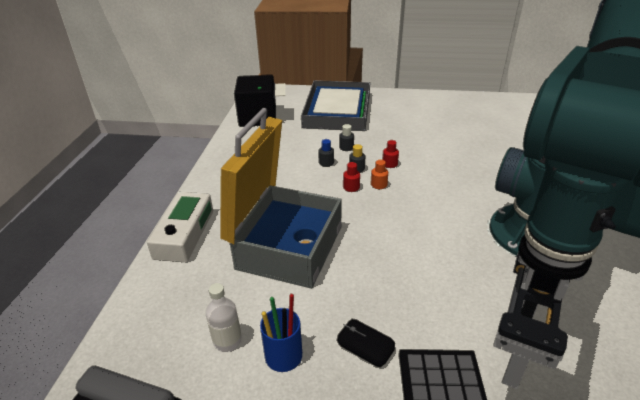

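View pics/wrist0.png

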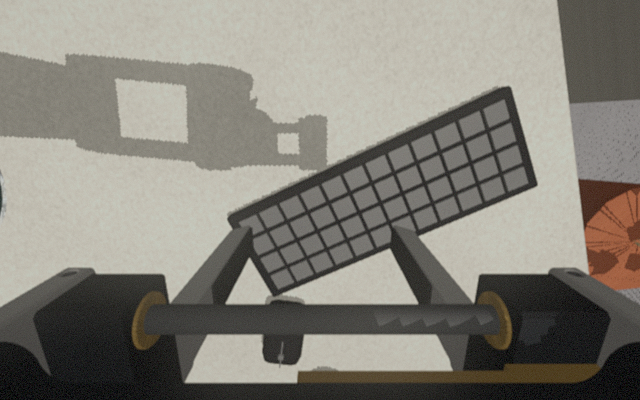

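The scene view shows the case at about (325,240), with the lid hiding the yellow pot. The side view shows yellow at (357,155), blue (326,150), white (346,135), reds (391,153) and (352,177), orange (379,175), and the case and well at (305,237). The wrist view shows only the keyboard and mouse.

```bash
cat > h.py <<'E'
import numpy as np, cv2
from scipy.spatial.transform import Rotation as R
def cam(s,obs=None):
    K=s["intrinsics"]
    if "rvec" in s:
        Rm=cv2.Rodrigues(s["rvec"])[0]; t=s["tvec"]; return K,Rm.T,-Rm.T@t
    T=np.eye(4); T[:3,:3]=R.from_euler("xyz",obs["ee_rot"]).as_matrix(); T[:3,3]=obs["tool_pos"]
    T=T@s["T_tool_cam"]; return K,T[:3,:3],T[:3,3]
def ray(c,u,v):
    K,Rw,o=c; d=Rw@np.linalg.solve(K,[u,v,1.]); return o,d/np.linalg.norm(d)
def onz(c,u,v,z):
    o,d=ray(c,u,v); return o+d*(z-o[2])/d[2]
def proj(c,p):
    K,Rw,o=c; q=K@(Rw.T@(np.asarray(p)-o)); return q[:2]/q[2]
def tri(c1,p1,c2,p2):
    o1,d1=ray(c1,*p1);o2,d2=ray(c2,*p2)
    A=np.stack([d1,-d2],1); s=np.linalg.lstsq(A,o2-o1,rcond=None)[0]
    a=o1+s[0]*d1;b=o2+s[1]*d2; return (a+b)/2,np.linalg.norm(a-b)
E
python3 - <<'E'
from bench import *
from h import *
s=cv2.imread("pics/side0.png"); 
cv2.imwrite("pics/sz.png",cv2.resize(s[100:300,150:420],None,fx=2.9,fy=2.9,interpolation=cv2.INTER_CUBIC))
s=cv2.imread("pics/scene0.png"); 
cv2.imwrite("pics/cz.png",cv2.resize(s[130:300,190:450],None,fx=3,fy=3,interpolation=cv2.INTER_CUBIC))
E
```

```text
(no output)
```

View pics/sz.png

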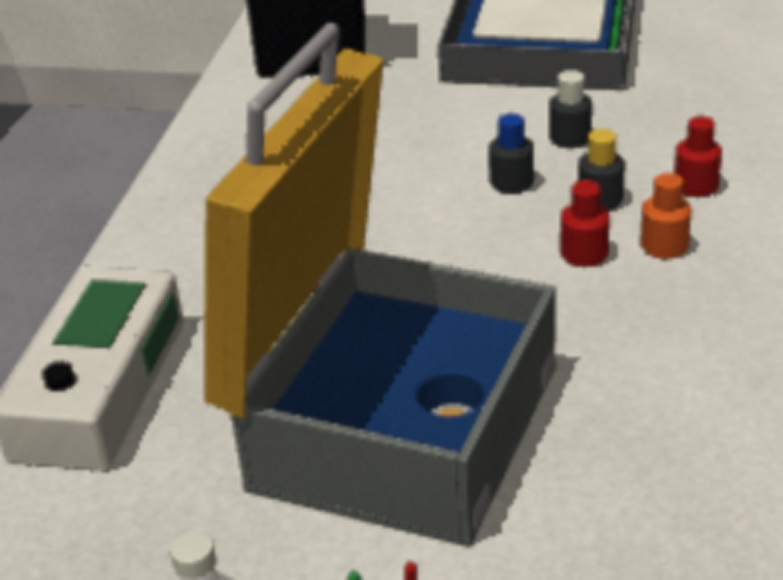

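View pics/cz.png

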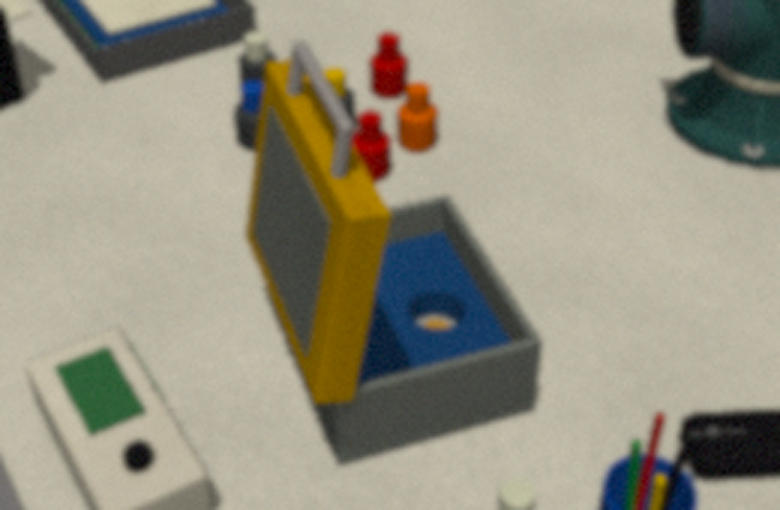

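```bash
python3 - <<'E'
from bench import *
from h import *
cs=cam(snapshot("side")); cc=cam(snapshot("scene"))
S=lambda p:(p[0]/2.9+150-.3,p[1]/2.9+100-.3); C=lambda p:(p[0]/3+190-.3,p[1]/3+130-.3)
print("rim side:",[onz(cs,*S(p),.09).round(3) for p in [(555,289),(467,455),(350,252)]])
print("desk near front corner", onz(cs,*S((469,545)),0).round(3), onz(cs,*S((246,490)),0).round(3))
print("rim scene:",[onz(cc,*C(p),.09).round(3) for p in [(445,198),(540,341)]], onz(cc,*C((340,463)),0).round(3), onz(cc,*C((536,407)),0).round(3))
print("well mouth",onz(cs,*S((450,395)),.05).round(3),onz(cc,*C((437,312)),.05).round(3))
for n,p in dict(blue=(511,118),white=(571,76),yellow=(602,135),red1=(701,121),red2=(587,186),orange=(669,180)).items(): print(n,onz(cs,*S(p),.078).round(3))
for n,p in dict(yellow=(336,74),red1=(389,37),red2=(370,117),orange=(418,88),blue=(254,85)).items(): print(n,onz(cc,*C(p),.078).round(3))
print("handle",tri(cs,S((254,105)),cc,C((343,125))),tri(cs,S((332,30)),cc,C((300,45))))
print(tri(cs,S((254,105)),cc,C((300,45))),tri(cs,S((332,30)),cc,C((343,125))))
E
```

```text
rim side: [array([0.472, 0.037, 0.09 ]), array([0.515, 0.241, 0.09 ]), array([0.653, 0.002, 0.09 ])]
desk near front corner [0.516 0.244 0.   ] [0.7   0.207 0.   ]
rim scene: [array([0.48 , 0.035, 0.09 ]), array([0.519, 0.245, 0.09 ])] [0.699 0.206 0.   ] [0.513 0.244 0.   ]
well mouth [0.546 0.133 0.05 ] [0.552 0.134 0.05 ]
blue [ 0.545 -0.263  0.078]
white [ 0.493 -0.359  0.078]
yellow [ 0.451 -0.238  0.078]
red1 [ 0.354 -0.276  0.078]
red2 [ 0.459 -0.143  0.078]
orange [ 0.383 -0.161  0.078]
yellow [ 0.452 -0.236  0.078]
red1 [ 0.356 -0.276  0.078]
red2 [ 0.463 -0.14   0.078]
orange [ 0.386 -0.162  0.078]
blue [ 0.545 -0.265  0.078]
handle (array([0.66372959, 0.16243675, 0.3229328 ]), np.float64(0.00032342557119486605)) (array([0.63735035, 0.04484514, 0.32206919]), np.float64(0.0006366112043451955))
(array([0.66966508, 0.11961589, 0.33483134]), np.float64(0.0639539248670611)) (array([0.63364136, 0.10943259, 0.31966851]), np.float64(0.06456720147644607))
```

Call:
send_rows(rows=[16,-47,3,0,0,-2,0.6,16,-47,3,0,0,-2,0.6,16,-47,3,0,0,-2,0.6,16,-47,3,0,0,-2,0.6,16,-47,3,0,0,-2,0.6,16,-47,3,0,0,-2,0.6,16,-47,3,0,0,-2,0.6,16,-47,3,0,0,-2,0.6])

```text
time: 1.25
tool_pos: [0.3135, 0.1403, 0.2297]
ee_rot: [3.141, -0.001, 0.947]
wrist_force: [0.7, 0.5, 0.0]
width: 0.0565
```

Call:
send_rows(rows=[17,-47,3,0,0,-1.3,0.6,17,-47,3,0,0,0,0.6,17,-47,3,0,0,0,0.6,17,-47,3,0,0,0,0.6,17,-47,3,0,0,0,0.6,17,-47,3,0,0,0,0.6,17,-47,3,0,0,0,0.6,15,-30,3,0,0,0,0.6])

```text
time: 2.25
tool_pos: [0.4475, -0.2193, 0.2531]
ee_rot: [-3.141, 0.0, 0.923]
wrist_force: [0.6, 0.3, -0.2]
width: 0.0564
```

```bash
python3 - <<'E'
from bench import *
import cv2
from h import *
o=get_obs(); print(o["time"],o["tool_pos"],o["ee_rot"],o["width"],o["joint_positions"])
s=snapshot("wrist"); cv2.imwrite("pics/w1.png",s["color"][:,:,::-1]); c=cam(s,o)
print(proj(c,(.4515,-.237,.078)),proj(c,(.4515,-.237,.0)))
E
```

```text
2.25 [ 0.44754681 -0.21928624  0.25313777] [-3.14099821e+00  9.37485726e-05  9.23090075e-01] 0.056382224235858695 [-5.69374392e-01 -3.22285539e-02  1.39948722e+00 -4.79405437e-05
  1.77493394e+00 -1.49247414e+00]
[311.71467277 193.99104136] [313.33518664 181.17599753]
```

View pics/w1.png

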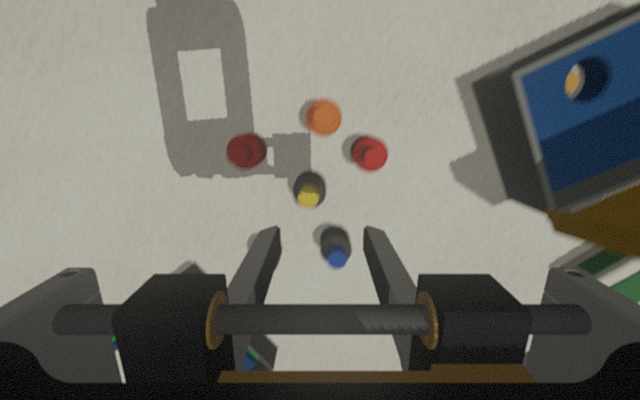

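The wrist view shows the yellow cap at (308,196), with blue (337,257), the reds and the orange around it. The well is at the upper right, about (590,78).

```bash
python3 - <<'E'
from bench import *
from h import *
o=get_obs(); c=cam(snapshot("wrist"),o)
im=cv2.imread("pics/w1.png"); hsv=cv2.cvtColor(im,cv2.COLOR_BGR2HSV)
m=cv2.inRange(hsv,(20,120,90),(35,255,255)); m[:150]=0;m[230:]=0;m[:,:280]=0;m[:,340:]=0
cn,_=cv2.findContours(m,cv2.RETR_EXTERNAL,cv2.CHAIN_APPROX_NONE)
k=max(cn,key=cv2.contourArea); (u,v),r=cv2.minEnclosingCircle(k); print(cv2.boundingRect(k),u,v,r, onz(c,u,v,.078))
z=cv2.resize(im[150:230,270:350],None,fx=7,fy=7,interpolation=cv2.INTER_CUBIC); cv2.imwrite("pics/w1z.png",z)
w=cv2.resize(im[20:220,440:640],None,fx=3,fy=3,interpolation=cv2.INTER_CUBIC); cv2.imwrite("pics/w1w.png",w)
E
```

```text
(298, 185, 21, 21) 308.05340576171875 195.7427215576172 10.917759895324707 [ 0.45177309 -0.24554521  0.078     ]
```

View pics/w1z.png

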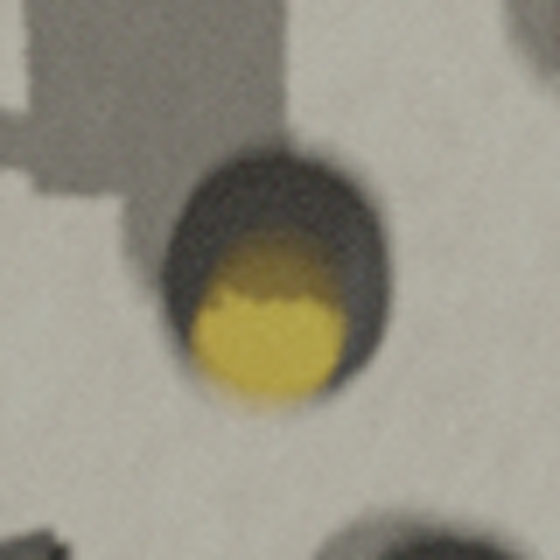

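View pics/w1w.png

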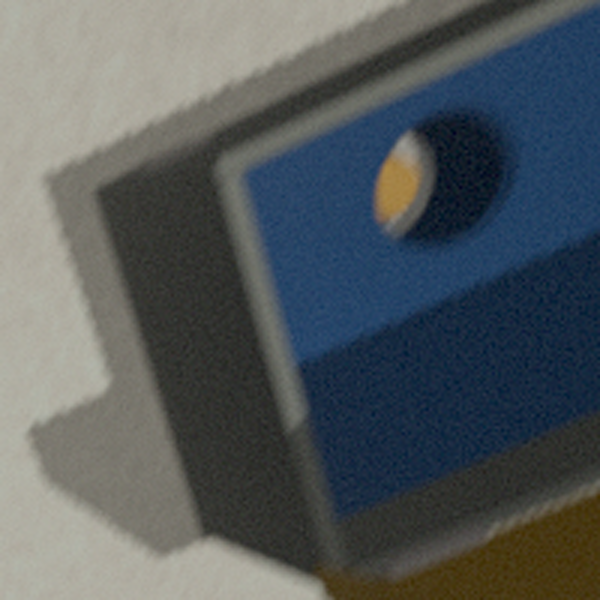

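```bash
python3 - <<'E'
from bench import *
from h import *
o=get_obs(); print(o["time"],o["tool_pos"],o["ee_rot"]); s=snapshot("wrist");c=cam(s,o)
im=s["color"][:,:,::-1].copy(); cv2.imwrite("pics/w2.png",im)
hsv=cv2.cvtColor(im,cv2.COLOR_BGR2HSV)
m=cv2.inRange(hsv,(20,120,90),(35,255,255)); m[:150]=0;m[230:]=0;m[:,:280]=0;m[:,340:]=0
cn,_=cv2.findContours(m,cv2.RETR_EXTERNAL,cv2.CHAIN_APPROX_NONE)
k=max(cn,key=cv2.contourArea); (u,v),r=cv2.minEnclosingCircle(k); print(u,v,r, onz(c,u,v,.078))
print("well",onz(c,589,79.3,.05))
# rim corner front-left(-y) inner/outer
print("rim corner",onz(c,440+222/3,20+160/3,.09), "hinge corner",onz(c,440+335/3,20+575/3,.09))
for n,p in dict(blue=(.545,-.264,.078),yel=(.4515,-.237,.078),red2=(.461,-.1415,.078),orange=(.385,-.1615,.078)).items(): print(n,proj(c,p))
# refine side view cap top
for nm in("side","scene"):
    s=snapshot(nm);cc=cam(s);h=cv2.cvtColor(s["color"][:,:,::-1].copy(),cv2.COLOR_BGR2HSV)
    for lab,lo,hi in(("yel",(20,110,80),(35,255,255)),):
        m=cv2.inRange(h,lo,hi); a=proj(cc,(.4515,-.237,.064)); k=np.zeros_like(m); cv2.circle(k,tuple(int(x) for x in a),11,255,-1); m&=k
        ys,xs=np.nonzero(m); print(nm,xs.min(),xs.max(),ys.min(),ys.max(),"mid",onz(cc,(xs.min()+xs.max())/2,(ys.min()+ys.max())/2,.064))
E
```

```text
2.35 [ 0.44790633 -0.21977485  0.25250378] [-3.14048436e+00  5.66032820e-04  9.21684228e-01]
309.2916564941406 193.1458282470703 11.470261573791504 [ 0.44880776 -0.23919149  0.078     ]
well [0.54904736 0.12522254 0.05      ]
rim corner [0.47539425 0.03002122 0.09      ] hinge corner [ 0.65172106 -0.00638557  0.09      ]
blue [337.86317111 257.53469612]
yel [311.91012368 193.76228685]
red2 [377.34326749 154.82716453]
orange [327.88594892 114.19114383]
side 353 361 144 156 mid [ 0.45180333 -0.24085835  0.064     ]
scene 291 304 152 167 mid [ 0.47074123 -0.23432378  0.064     ]
```

View pics/w2.png

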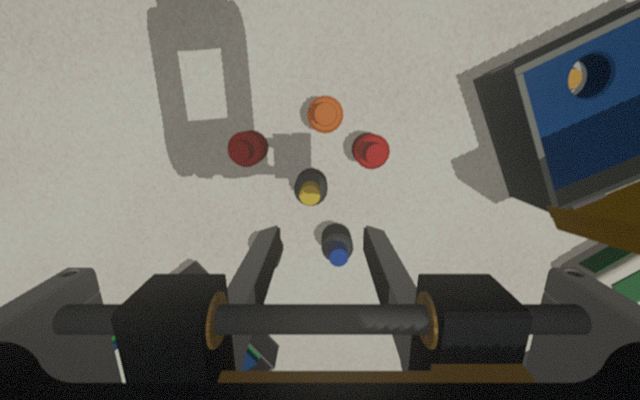

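The settled wrist view puts the yellow cap at (309,193), so the pot is at about (0.450, -0.239). I'm descending.

Call:
send_rows(rows=[1,-8,-20,0,0,0,0.6,1,-8,-30,0,0,0,0.6,0,-3,-30,0,0,0,0.6,0,0,-30,0,0,0,0.6,0,0,-10,0,0,0,0.6,0,0,0,0,0,0,0.6,0,0,0,0,0,0,0.6,0,0,0,0,0,0,0.6])

```text
time: 3.5
tool_pos: [0.4501, -0.2366, 0.1351]
ee_rot: [3.139, -0.0, 0.925]
wrist_force: [0.5, 0.1, -0.5]
width: 0.0565
```

```bash
python3 - <<'E'
from bench import *
from h import *
o=get_obs(); print(o["time"],o["tool_pos"],o["ee_rot"]); s=snapshot("wrist");c=cam(s,o)
im=s["color"][:,:,::-1].copy(); cv2.imwrite("pics/w3.png",im)
hsv=cv2.cvtColor(im,cv2.COLOR_BGR2HSV)
m=cv2.inRange(hsv,(20,120,90),(35,255,255)); m[:100]=0;m[:,:250]=0;m[:,390:]=0
cn,_=cv2.findContours(m,cv2.RETR_EXTERNAL,cv2.CHAIN_APPROX_NONE)
for k in cn:
  if cv2.contourArea(k)>60: (u,v),r=cv2.minEnclosingCircle(k); print(u,v,r,cv2.boundingRect(k), onz(c,u,v,.078))
print("tcp proj",proj(c,o["tool_pos"]))
E
```

```text
3.5 [ 0.45012512 -0.23655485  0.13505112] [ 3.13879025e+00 -2.23753939e-04  9.25235372e-01]
316.5 212.7058868408203 17.301448822021484 (302, 196, 31, 35) [ 0.44781208 -0.23927431  0.078     ]
tcp proj [320.37555949 239.80856303]
```

View pics/w3.png

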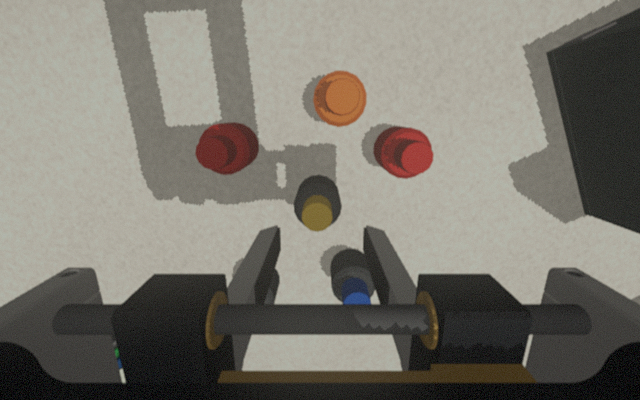

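Yellow cap at (316,214), centred between the fingers, with the blue pot well clear to the tool's +y side.

Call:
send_rows(rows=[-1,-3,-20,0,0,0,0.6,0,0,-30,0,0,0,0.6,0,0,-20,0,0,0,0.6,0,0,-11,0,0,0,0.6,0,0,0,0,0,0,0.6,0,0,0,0,0,0,0,0,0,0,0,0,0,0,0,0,0,0,0,0,0])

```text
time: 4.55
tool_pos: [0.4488, -0.2394, 0.0532]
ee_rot: [3.14, -0.0, 0.925]
wrist_force: [-1.0, -2.2, 0.8]
width: 0.0299
```

Call:
send_rows(rows=[0,0,0,0,0,0,0,0,0,0,0,0,0,0,0,0,0,0,0,0,0,0,0,0,0,0,0,0,0,0,20,0,0,0,0,0,0,30,0,0,0,0,0,0,35,0,0,0,0,0,0,25,0,0,0,0])

```text
time: 5.55
tool_pos: [0.4481, -0.2384, 0.1623]
ee_rot: [-3.14, -0.001, 0.925]
wrist_force: [0.9, 0.1, -3.2]
width: 0.0273
```

```bash
python3 - <<'E'
from bench import *
from h import *
o=get_obs(); print(o["time"],o["tool_pos"],o["ee_rot"],o["width"],o["wrist_force"])
for n in("wrist","side"):
  s=snapshot(n);im=s["color"][:,:,::-1].copy(); cv2.imwrite(f"pics/{n}4.png",im)
E
```

```text
5.55 [ 0.44807969 -0.23844683  0.16230356] [-3.13951754e+00 -7.74030255e-04  9.25351167e-01] 0.027345164422666723 [ 0.94561566  0.1365513  -3.22594518]
```

View pics/wrist4.png

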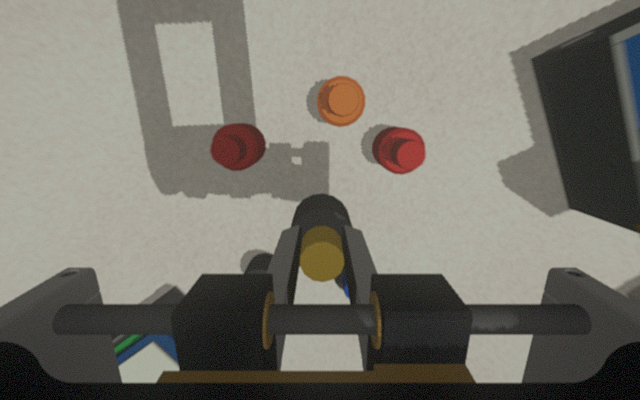

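View pics/side4.png

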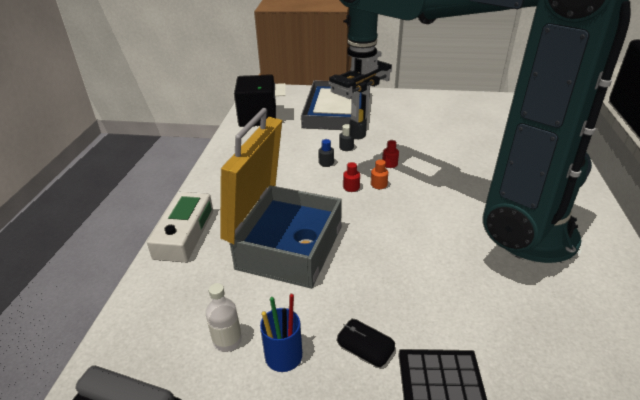

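Pot gripped: width 27 mm, about 3 N of weight. The side view shows the neighbouring pots in place. Next I'll move towards the case, stopping short to view the well.

Call:
send_rows(rows=[2,20,15,0,0,0,0,6,45,15,0,0,0,0,8,55,8,0,0,0,0,8,55,0,0,0,0,0,8,55,0,0,0,0,0,6,38,0,0,0,0,0,3,20,0,0,0,0,0,0,0,0,0,0,0,0])

```text
time: 6.65
tool_pos: [0.4882, 0.0509, 0.199]
ee_rot: [-3.139, 0.001, 0.929]
wrist_force: [0.8, 0.7, -3.0]
width: 0.0274
```

Call:
send_rows(rows=[0,0,0,0,0,0,0,0,0,0,0,0,0,0,0,0,0,0,0,0,0,0,0,0,0,0,0,0,0,0,0,0,0,0,0,0,0,0,0,0,0,0,0,0,0,0,0,0,0,0,0,0,0,0,0,0])

```text
time: 7.65
tool_pos: [0.4894, 0.0489, 0.2005]
ee_rot: [3.142, -0.0, 0.925]
wrist_force: [-0.3, -0.1, -2.7]
width: 0.0275
```

```bash
python3 - <<'E'
from bench import *
from h import *
o=get_obs(); print(o["time"],o["tool_pos"],o["ee_rot"],o["width"],o["qvel"].round(4))
s=snapshot("wrist");im=s["color"][:,:,::-1].copy(); cv2.imwrite("pics/w5.png",im)
c=cam(s,o); print(proj(c,(.549,.131,.05)),proj(c,(.549,.131,.022)))
x,y=[int(a) for a in proj(c,(.549,.131,.05))]
print(x-60,y-60)
cv2.imwrite("pics/w5z.png",cv2.resize(im[max(0,y-60):y+60,x-60:x+60],None,fx=5,fy=5,interpolation=cv2.INTER_CUBIC))
E
```

```text
7.65 [0.48938518 0.04889077 0.20051617] [ 3.14157515e+00 -9.34447076e-05  9.25175399e-01] 0.027464051267944628 [-0.0013 -0.     -0.0015 -0.0006  0.0003 -0.0025]
[405.5498499  186.61530433] [399.34558444 181.59083617]
345 126
```

View pics/w5.png

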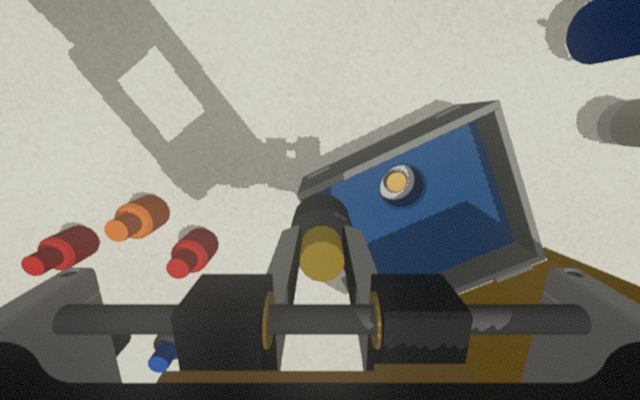

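View pics/w5z.png

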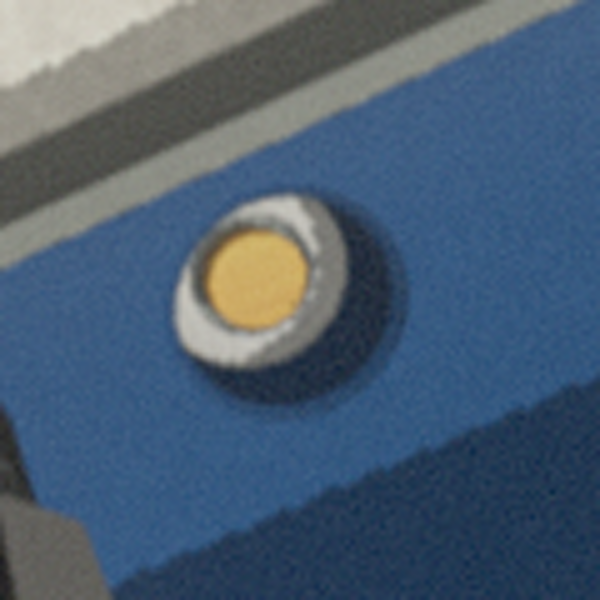

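The wrist view shows the well mouth at (403,186), the plunger at (397,182) and the held cap at (322,254). I'll check the camera bias against the held pot.

```bash
python3 - <<'E'
from bench import *
from h import *
o=get_obs(); 
s=snapshot("wrist");im=s["color"][:,:,::-1].copy(); c=cam(s,o)
print("mouth",onz(c,403,185.6,.05),"plunger",onz(c,396.6,182,.022))
Rt=R.from_euler("xyz",o["ee_rot"]).as_matrix(); cap=o["tool_pos"]+Rt@[0,0,-.025]; print("cap pred",cap,proj(c,cap))
hsv=cv2.cvtColor(im,cv2.COLOR_BGR2HSV); m=cv2.inRange(hsv,(20,120,60),(35,255,255)); m[:210]=0;m[300:]=0;m[:,:280]=0;m[:,370:]=0
ys,xs=np.nonzero(m);print(xs.min(),xs.max(),ys.min(),ys.max())
cv2.imwrite("pics/w5c.png",cv2.resize(im[180:300,262:382],None,fx=5,fy=5,interpolation=cv2.INTER_CUBIC))
for n in("scene","side"):
    s=snapshot(n);im=s["color"][:,:,::-1].copy();c=cam(s); print(n,"cap",proj(c,cap),"mouth",proj(c,(.549,.131,.05)),"pl",proj(c,(.549,.131,.022)))
    x,y=[int(a) for a in proj(c,(.549,.131,.05))]; print(x-50,y-60)
    cv2.imwrite(f"pics/{n}5.png",cv2.resize(im[y-60:y+40,x-50:x+50],None,fx=6,fy=6,interpolation=cv2.INTER_CUBIC))
E
```

```text
mouth [0.54607313 0.12922924 0.05      ] plunger [0.54728375 0.12786888 0.022     ]
cap pred [0.48938341 0.04888769 0.22546106] [320.25571235 256.92273592]
299 344 226 280
scene cap [339.4243342  161.19196251] mouth [335.76700718 232.70310446] pl [335.48239125 239.71873293]
285 172
side cap [332.93497442 153.24432353] mouth [303.7449329  235.29875706] pl [304.22969962 244.2765406 ]
253 175
```

View pics/w5c.png

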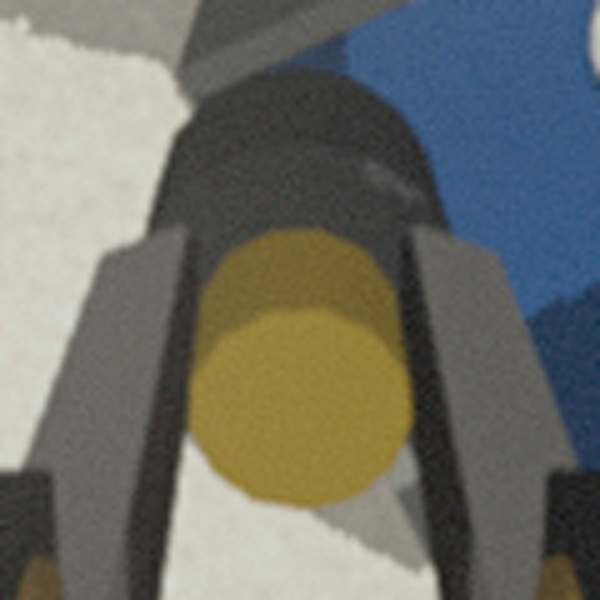

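View pics/scene5.png

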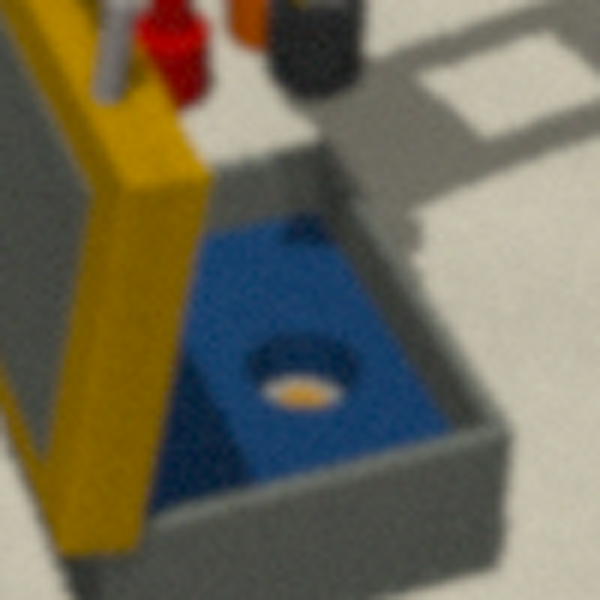

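View pics/side5.png

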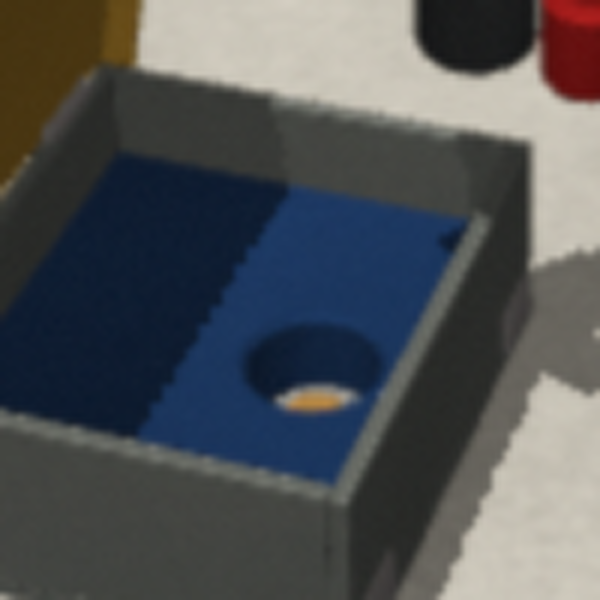

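Call:
send_rows(rows=[5,7,0,0,0,0,0,12,17,0,0,0,0,0,14,19,0,0,0,0,0,14,19,-10,0,0,0,0,9,13,-15,0,0,0,0,4,6,-10,0,0,0,0,0,0,-5,0,0,0,0,0,0,0,0,0,0,0])

```text
time: 8.85
tool_pos: [0.5469, 0.1294, 0.16]
ee_rot: [-3.141, 0.001, 0.925]
wrist_force: [-0.4, -0.4, -3.2]
width: 0.0271
```

Call:
send_rows(rows=[0,0,0,0,0,0,0,0,0,0,0,0,0,0,0,0,0,0,0,0,0,0,0,0,0,0,0,0,0,0,0,0,0,0,0,0,0,0,0,0,0,0,0,0,0,0,0,0,0,0,0,0,0,0,0,0])

```text
time: 9.85
tool_pos: [0.5474, 0.1299, 0.1605]
ee_rot: [3.142, -0.0, 0.925]
wrist_force: [-0.3, 0.4, -3.1]
width: 0.0275
```

```bash
python3 - <<'E'
from bench import *
from h import *
o=get_obs(); print(o["time"],o["tool_pos"],o["ee_rot"],o["qvel"].round(4))
t=o["tool_pos"]
Rt=R.from_euler("xyz",o["ee_rot"]).as_matrix(); cap=t+Rt@[0,0,-.025]; foot=t+Rt@[0,0,.053]; sh=t+Rt@[0,0,.003]
for n in("scene","side"):
    s=snapshot(n);im=s["color"][:,:,::-1].copy();c=cam(s); print(n,"cap",proj(c,cap),"foot",proj(c,foot),"shoulder",proj(c,sh),"mouth",proj(c,(.549,.131,.05)))
    x,y=[int(a) for a in proj(c,(.549,.131,.05))]; print(x-50,y-85)
    cv2.imwrite(f"pics/{n}6.png",cv2.resize(im[y-85:y+15,x-50:x+50],None,fx=6,fy=6,interpolation=cv2.INTER_CUBIC))
s=snapshot("wrist");cv2.imwrite("pics/w6.png",s["color"][:,:,::-1])
E
```

```text
9.85 [0.54740622 0.12986136 0.16048086] [ 3.14156601e+00 -6.28597549e-05  9.25112653e-01] [ 0.0018 -0.0013 -0.0022  0.0007 -0.0003 -0.0003]
scene cap [337.5488181  194.98098192] foot [336.63713747 217.15487595] shoulder [337.2118532 203.1766415] mouth [335.76700718 232.70310446]
285 147
side cap [301.99114147 187.3839608 ] foot [303.48138851 215.7069687 ] shoulder [302.54170291 197.84769981] mouth [303.7449329  235.29875706]
253 150
```

View pics/scene6.png

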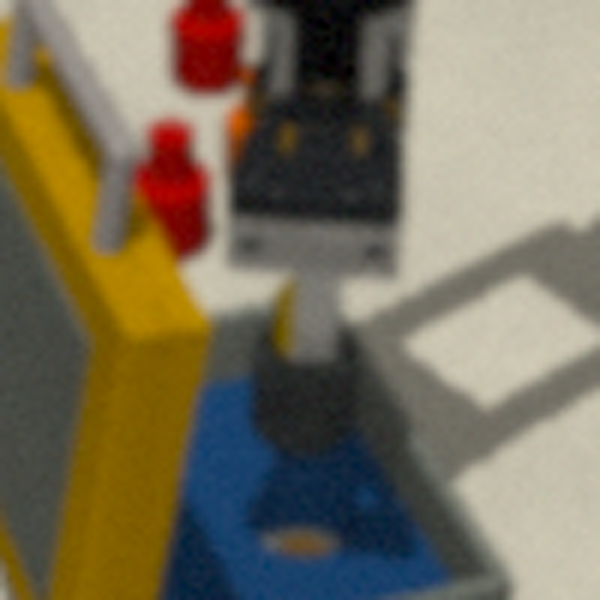

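View pics/side6.png

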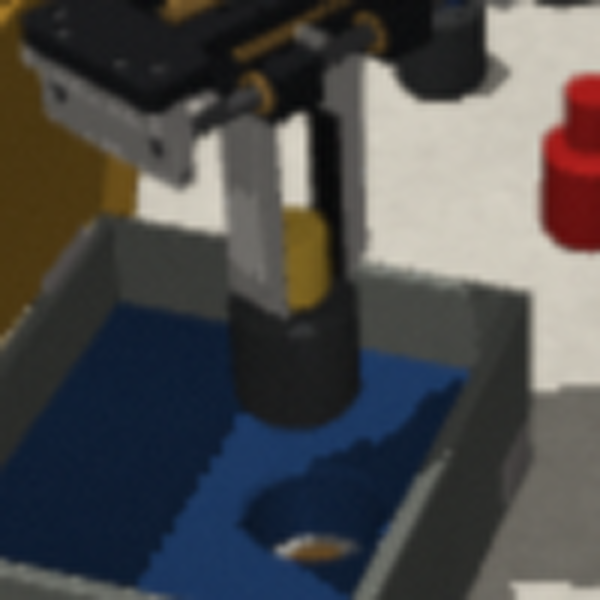

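View pics/w6.png

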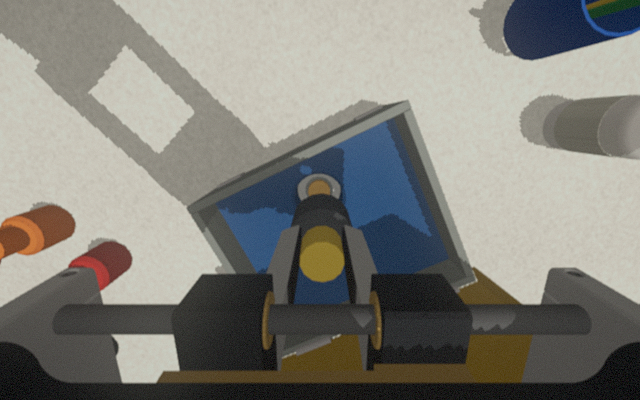

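The scene view shows the pot above the case at u≈335 with the well below it. The side view shows the pot at u≈302 and the well mouth at u≈304.6. I'll use the relative offsets, which cancel the camera bias.

```bash
python3 - <<'E'
from bench import *
from h import *
o=get_obs(); t=o["tool_pos"]; print(t)
s5={n:cv2.imread(f"pics/{n}5.png") for n in("scene","side")}
off5=dict(scene=(285,172),side=(253,175))
# full-res now
pk={}
for n in("scene","side"):
    s=snapshot(n);im=s["color"][:,:,::-1].copy();c=cam(s); g=cv2.GaussianBlur(im,(0,0),.7).astype(float)
    V=g.max(2)
    for dz in (.012,.025,.038):
        p=proj(c,t+np.array([0,0,-dz])); r=int(round(p[1])); 
        row=V[r-1:r+2,int(p[0])-20:int(p[0])+21].mean(0)
        d=np.diff(row); u0=int(p[0])-20
        # subpixel edges : strongest fall on left half, rise on right half
        def sub(k,d): 
            k=int(np.clip(k,1,len(d)-2)); a,b,e=abs(d[k-1]),abs(d[k]),abs(d[k+1]); return k+.5+(e-a)/(2*(a-2*b+e)+-1e-9)*-1*-1 if False else k+.5+.5*(a-e)/(a-2*b+e)
        print(n,dz,"pred",p.round(2),"row",row.round().astype(int).tolist(),u0)
    J=np.array([(proj(c,t+[.001,0,-.1])-proj(c,t+[0,0,-.1])),(proj(c,t+[0,.001,-.1])-proj(c,t+[0,0,-.1]))]).T
    print(n,"J px/mm",J.round(3).tolist(),"lowered axis at z.05",proj(c,(t[0],t[1],.05)),"z.022",proj(c,(t[0],t[1],.022)))
E
```

```text
[0.54739671 0.12982033 0.16048218]
scene 0.012 pred [337.1  205.74] row [127, 118, 104, 89, 79, 79, 78, 77, 74, 67, 59, 51, 46, 50, 60, 72, 82, 86, 86, 85, 83, 83, 80, 70, 57, 47, 45, 53, 68, 84, 98, 108, 113, 115, 120, 131, 148, 164, 176, 185, 193] 317
scene 0.025 pred [336.95 209.42] row [127, 122, 108, 91, 82, 80, 82, 84, 83, 81, 71, 56, 45, 40, 40, 40, 40, 42, 43, 44, 44, 43, 43, 44, 43, 42, 42, 42, 47, 55, 63, 74, 86, 98, 108, 112, 114, 116, 118, 123, 133] 316
scene 0.038 pred [336.8  213.04] row [118, 101, 87, 102, 108, 109, 109, 109, 108, 101, 85, 62, 44, 36, 34, 35, 35, 35, 36, 36, 37, 38, 37, 37, 36, 34, 34, 37, 43, 49, 52, 55, 60, 67, 78, 91, 102, 109, 112, 112, 112] 316
scene J px/mm [[-0.296, 0.194], [0.127, 0.21]] lowered axis at z.05 [336.01207518 232.25100757] z.022 [335.72405517 239.2647175 ]
side 0.012 pred [302.72 201.13] row [54, 55, 56, 56, 57, 57, 58, 57, 50, 37, 31, 31, 35, 42, 51, 60, 70, 76, 79, 81, 78, 73, 65, 53, 40, 32, 29, 28, 28, 31, 45, 61, 70, 71, 71, 72, 72, 72, 72, 72, 72] 282
side 0.025 pred [302.97 205.82] row [50, 50, 50, 50, 51, 51, 50, 49, 45, 34, 27, 25, 27, 28, 29, 30, 30, 30, 32, 36, 39, 40, 38, 35, 32, 30, 29, 28, 26, 27, 38, 59, 69, 72, 71, 71, 71, 71, 71, 71, 71] 282
side 0.038 pred [303.21 210.44] row [51, 51, 51, 51, 51, 51, 50, 47, 38, 29, 26, 27, 28, 28, 28, 29, 29, 29, 29, 30, 31, 31, 31, 30, 29, 28, 28, 26, 27, 43, 77, 95, 99, 98, 96, 95, 93, 92, 91, 89, 87] 283
side J px/mm [[-0.428, -0.069], [-0.031, 0.282]] lowered axis at z.05 [304.50781783 235.01496772] z.022 [304.98071248 243.99101612]
```

Call:
send_rows(rows=[-3.5,-1,0,0,0,0,0,0,0,-10,0,0,0,0,0,0,-15,0,0,0,0,0,0,-15,0,0,0,0,0,0,-8,0,0,0,0,0,0,0,0,0,0,0,0,0,0,0,0,0,0,0,0,0,0,0,0,0])

```text
time: 11.1
tool_pos: [0.5444, 0.1289, 0.1133]
ee_rot: [3.14, -0.001, 0.925]
wrist_force: [-0.3, -0.0, -3.2]
width: 0.0274
```

```bash
python3 - <<'E'
from bench import *
from h import *
o=get_obs(); t=o["tool_pos"]; print(o["time"],t,o["wrist_force"])
for n in("scene","side"):
    s=snapshot(n);im=s["color"][:,:,::-1].copy();c=cam(s)
    x,y=[int(a) for a in proj(c,(.549,.131,.05))]; print(x-50,y-60)
    cv2.imwrite(f"pics/{n}7.png",cv2.resize(im[y-60:y+40,x-50:x+50],None,fx=6,fy=6,interpolation=cv2.INTER_CUBIC))
E
```

```text
11.1 [0.5444374  0.12887357 0.11332485] [-0.28272351 -0.04212121 -3.19773569]
285 172
253 175
```

View pics/scene7.png

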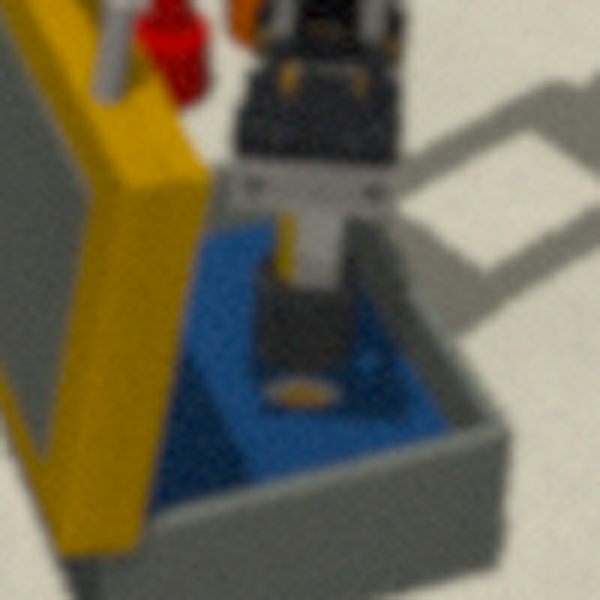

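View pics/side7.png

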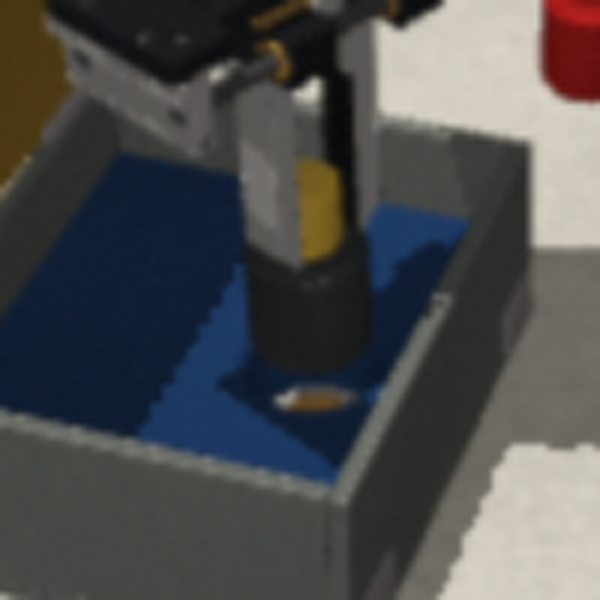

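```bash
python3 - <<'E'
from bench import *
from h import *
o=get_obs(); t=o["tool_pos"]; zb=t[2]-.0532
a=np.linspace(0,2*np.pi,200)
for n in("scene","side"):
    s=snapshot(n);c=cam(s)
    f=lambda x,y,z,r:np.array([proj(c,(x+r*np.cos(q),y+r*np.sin(q),z)) for q in a])
    for lab,P in(("foot21",f(t[0],t[1],zb,.021)),("foot24",f(t[0],t[1],zb+.003,.024)),("sh24",f(t[0],t[1],zb+.05,.024)),("mouth26",f(.549,.131,.05,.026)),("mouth28",f(.549,.131,.05,.028))):
        print(n,lab,"u",P[:,0].min().round(1),P[:,0].max().round(1),"v",P[:,1].min().round(1),P[:,1].max().round(1))
    im=s["color"][:,:,::-1].copy()
    p=proj(c,(t[0],t[1],zb)); x=int(p[0]); 
    V=im.max(2).astype(int); print(x,[ (v,int(V[v,x-2:x+3].mean()),im[v,x-2:x+3].mean(0).round().astype(int).tolist()) for v in range(int(p[1])-4,int(p[1])+22)])
E
```

```text
scene foot21 u 329.4 344.3 v 224.1 234.3
scene foot24 u 328.4 345.4 v 222.6 234.3
scene sh24 u 328.7 346.1 v 210.2 221.8
scene mouth26 u 326.6 344.9 v 226.4 239.2
scene mouth28 u 325.9 345.6 v 225.9 239.7
336 [(225, 37, [36, 36, 37]), (226, 38, [38, 38, 36]), (227, 35, [33, 35, 33]), (228, 36, [35, 35, 35]), (229, 37, [36, 37, 36]), (230, 39, [37, 39, 35]), (231, 37, [36, 37, 35]), (232, 36, [36, 35, 35]), (233, 40, [40, 38, 36]), (234, 53, [53, 51, 49]), (235, 71, [64, 68, 69]), (236, 89, [63, 78, 90]), (237, 100, [47, 80, 100]), (238, 96, [40, 74, 96]), (239, 74, [50, 62, 74]), (240, 69, [69, 51, 41]), (241, 90, [91, 57, 26]), (242, 103, [104, 62, 24]), (243, 106, [106, 64, 19]), (244, 106, [107, 65, 23]), (245, 106, [106, 65, 22]), (246, 106, [107, 65, 25]), (247, 105, [105, 63, 21]), (248, 105, [106, 64, 26]), (249, 106, [106, 71, 38]), (250, 104, [105, 85, 67])]
side foot21 u 296.6 314.8 v 225.7 237.6
side foot24 u 295.3 316.1 v 223.9 237.5
side sh24 u 294.2 315.6 v 208.1 221.5
side mouth26 u 292.5 315.0 v 228.0 242.8
side mouth28 u 291.7 315.8 v 227.5 243.4
305 [(227, 31, [31, 30, 30]), (228, 31, [31, 31, 30]), (229, 30, [31, 31, 30]), (230, 29, [30, 29, 29]), (231, 29, [30, 30, 29]), (232, 30, [30, 30, 29]), (233, 30, [30, 30, 29]), (234, 29, [30, 29, 28]), (235, 29, [30, 29, 29]), (236, 31, [31, 29, 28]), (237, 41, [41, 29, 21]), (238, 54, [55, 35, 23]), (239, 68, [68, 61, 56]), (240, 81, [61, 73, 82]), (241, 94, [43, 72, 94]), (242, 92, [37, 68, 92]), (243, 51, [43, 45, 51]), (244, 48, [48, 31, 21]), (245, 48, [48, 28, 14]), (246, 48, [48, 28, 14]), (247, 49, [49, 29, 15]), (248, 52, [53, 31, 16]), (249, 61, [61, 35, 18]), (250, 77, [78, 44, 23]), (251, 88, [89, 51, 25]), (252, 95, [95, 55, 28])]
```

Both views show the foot slightly short of the well centre, by about 2 mm in y. I'll nudge it and ease down, watching force.

Call:
send_rows(rows=[0,2,0,0,0,0,0,0,0,-3,0,0,0,0,0,0,-3,0,0,0,0,0,0,-3,0,0,0,0,0,0,-3,0,0,0,0,0,0,-3,0,0,0,0,0,0,0,0,0,0,0,0,0,0,0,0,0,0])

```text
time: 12.3
tool_pos: [0.544, 0.1308, 0.0976]
ee_rot: [3.141, -0.0, 0.925]
wrist_force: [0.3, 0.7, -2.4]
width: 0.0273
```

Call:
send_rows(rows=[0,0,-3,0,0,0,0,0,0,-3,0,0,0,0,0,0,-3,0,0,0,0,0,0,-3,0,0,0,0,0,0,0,0,0,0,0,0,0,0,0,0,0,0,0,0,0,0,0,0,0,0,0,0,0,0,0,0])

```text
time: 13.3
tool_pos: [0.544, 0.1308, 0.0856]
ee_rot: [3.141, -0.0, 0.925]
wrist_force: [-0.4, 0.1, -3.6]
width: 0.0274
```

Call:
send_rows(rows=[0,0,-3,0,0,0,0,0,0,-3,0,0,0,0,0,0,-2,0,0,0,0,0,0,-1,0,0,0,0,0,0,-1,0,0,0,0,0,0,0,0,0,0,0,0,0,0,0,0,0,0,0,0,0,0,0,0,0])

```text
time: 14.3
tool_pos: [0.544, 0.1308, 0.0756]
ee_rot: [3.141, -0.0, 0.925]
wrist_force: [-0.0, 0.2, -2.5]
width: 0.0275
```

Call:
send_rows(rows=[0,0,-1,0,0,0,0,0,0,0,0,0,0,0,0,0,0,0,0,0,0.6,0,0,0,0,0,0,0.6,0,0,0,0,0,0,0.6,0,0,0,0,0,0,0.6,0,0,20,0,0,0,0.6,0,0,30,0,0,0,0.6])

```text
time: 15.3
tool_pos: [0.5429, 0.1307, 0.1237]
ee_rot: [-3.139, 0.002, 0.925]
wrist_force: [0.1, -0.5, 0.3]
width: 0.0563
```

Call:
send_rows(rows=[0,0,40,0,0,0,0.6,0,0,20,0,0,0,0.6,0,0,0,0,0,0,0.4,0,0,0,0,0,0,0.4,0,0,0,0,0,0,0.4,0,0,0,0,0,0,0.4,0,0,0,0,0,0,0.4,0,0,0,0,0,0,0.4])

```text
time: 16.3
tool_pos: [0.5439, 0.1308, 0.1843]
ee_rot: [-3.141, 0.0, 0.925]
wrist_force: [-0.6, -0.5, -0.4]
width: 0.0373
```

```bash
python3 - <<'E'
from bench import *
from h import *
o=get_obs(); t=o["tool_pos"]; print(o["time"],t,o["wrist_force"],o["width"])
for n in("scene","side"):
    s=snapshot(n);im=s["color"][:,:,::-1].copy();c=cam(s)
    x,y=[int(a) for a in proj(c,(.549,.131,.05))]; print(x-50,y-60)
    cv2.imwrite(f"pics/{n}8.png",cv2.resize(im[y-60:y+40,x-50:x+50],None,fx=6,fy=6,interpolation=cv2.INTER_CUBIC))
s=snapshot("wrist");cv2.imwrite("pics/w8.png",s["color"][:,:,::-1])
E
```

```text
16.3 [0.54385939 0.13081802 0.18433366] [-0.63857862 -0.46126742 -0.36197266] 0.03729526847500335
285 172
253 175
```

View pics/scene8.png

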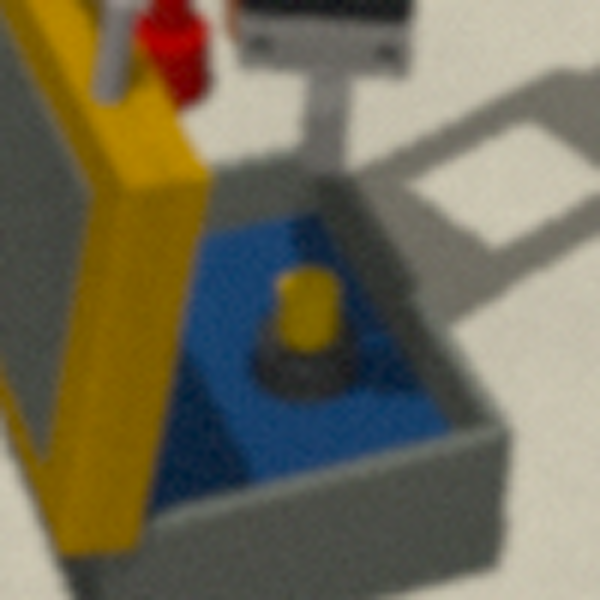

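View pics/side8.png

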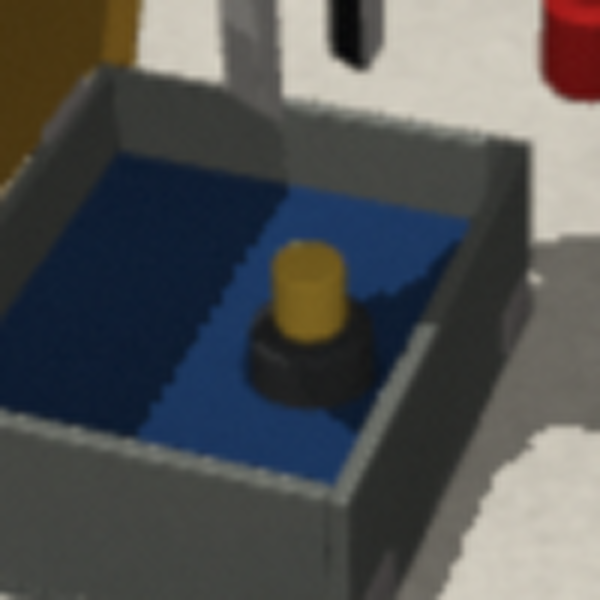

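View pics/w8.png

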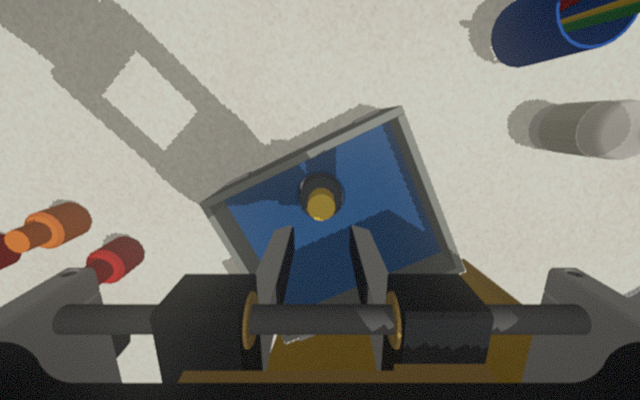

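The pot stands upright in the well (side view: cap at zoom (310,290)), lid still up. I'm going up and turning to align with the handle.

Call:
send_rows(rows=[0,0,27,0,0,-8,0.4,0,0,27,0,0,-8,0.4,0,0,27,0,0,-8,0.4,0,0,27,0,0,-8,0.4,0,0,27,0,0,-8,0.4,0,0,27,0,0,-8,0.4,0,0,27,0,0,-8,0.4,0,0,27,0,0,-8,0.4])

```text
time: 17.45
tool_pos: [0.5438, 0.1308, 0.4015]
ee_rot: [-3.141, -0.0, -0.197]
wrist_force: [0.4, 0.4, 0.8]
width: 0.0375
```

Call:
send_rows(rows=[20,-5,0,0,0,0,0.4,30,-8,0,0,0,0,0.4,30,-8,0,0,0,0,0.4,18,-5,0,0,0,0,0.4,5,-2,0,0,0,0,0.4,0,0,0,0,0,0,0.4,0,0,0,0,0,0,0.4,0,0,0,0,0,0,0.4])

```text
time: 18.45
tool_pos: [0.6462, 0.1031, 0.4015]
ee_rot: [-3.141, -0.001, -0.191]
wrist_force: [0.1, -0.2, -0.1]
width: 0.0371
```

```bash
python3 - <<'E'
from bench import *
from h import *
o=get_obs(); t=o["tool_pos"]; print(o["time"],t,o["ee_rot"],o["wrist_force"],o["width"],o["joint_positions"].round(2))
s=snapshot("wrist");cv2.imwrite("pics/w9.png",s["color"][:,:,::-1]);c=cam(s,o)
print([proj(c,p).round(1) for p in((.6637,.1624,.3229),(.6374,.0448,.3221),(.6505,.1036,.3225))],proj(c,t))
s=snapshot("side");cv2.imwrite("pics/side9.png",s["color"][:,:,::-1])
E
```

```text
18.45 [0.64623918 0.1031462  0.40145608] [-3.14125917e+00 -1.21678297e-03 -1.91432209e-01] [ 0.14711322 -0.16987636 -0.0646161 ] 0.03714173781048315 [0.07 0.41 0.59 0.   2.14 0.26]
[array([329.3, 139.8]), array([324.9, 260.9]), array([326.9, 204.1])] [323.14925925 239.28520644]
```

View pics/w9.png

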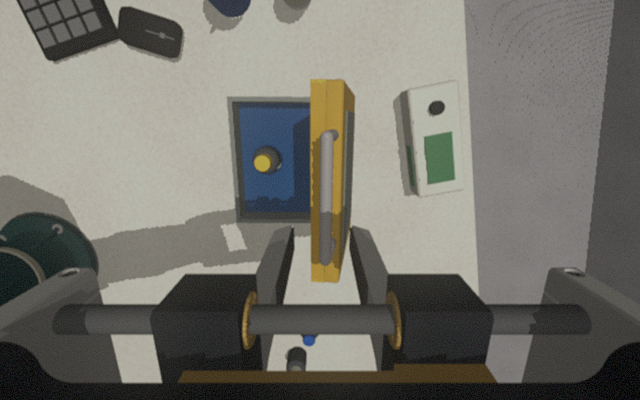

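View pics/side9.png

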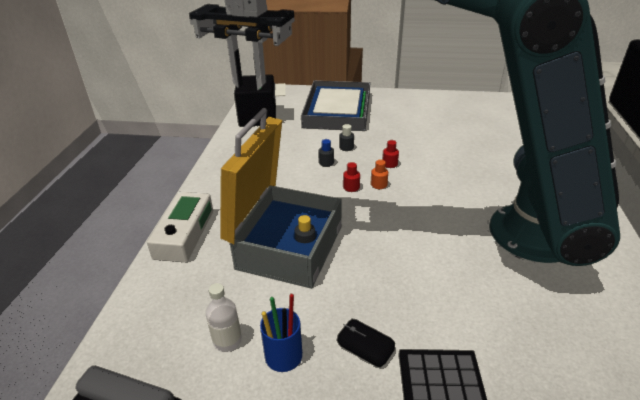

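The wrist view shows the bar from (329,135) to (325,262), as predicted and between the fingers. I'll go down onto it.

Call:
send_rows(rows=[4,1,-15,0,0,0,0.4,0,0,-25,0,0,0,0.4,0,0,-25,0,0,0,0.4,0,0,-20,0,0,0,0.4,0,0,-12,0,0,0,0.4,0,0,0,0,0,0,0.4,0,0,0,0,0,0,0.4,0,0,0,0,0,0,0.4])

```text
time: 19.55
tool_pos: [0.6513, 0.1039, 0.3048]
ee_rot: [-3.141, -0.002, -0.192]
wrist_force: [-0.0, 0.4, 0.4]
width: 0.0377
```

```bash
python3 - <<'E'
from bench import *
from h import *
o=get_obs(); t=o["tool_pos"]; print(o["time"],t,o["wrist_force"],o["width"])
for n in("scene","side"):
    s=snapshot(n);im=s["color"][:,:,::-1].copy()
    a=im[50:210,150:350] if n=="side" else im[80:240,220:420]
    cv2.imwrite(f"pics/{n}10.png",cv2.resize(a,None,fx=3.5,fy=3.5,interpolation=cv2.INTER_CUBIC))
E
```

```text
19.55 [0.65127778 0.10385219 0.30483418] [-0.04882777  0.38500674  0.43533332] 0.037678789855662025
```

View pics/side10.png

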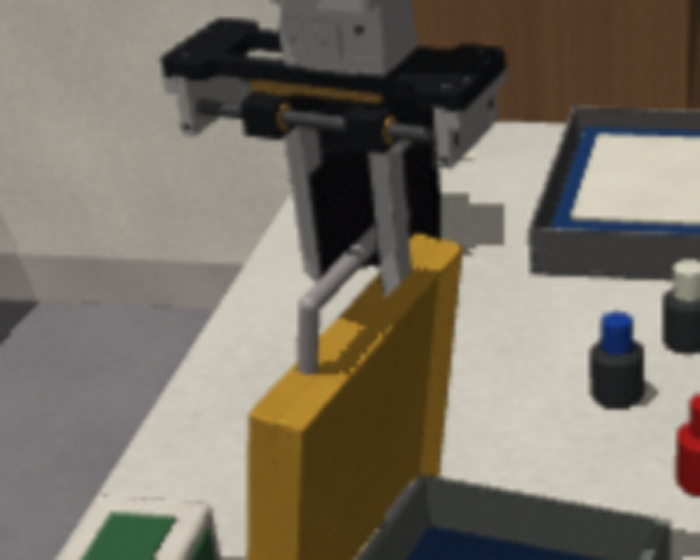

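View pics/scene10.png

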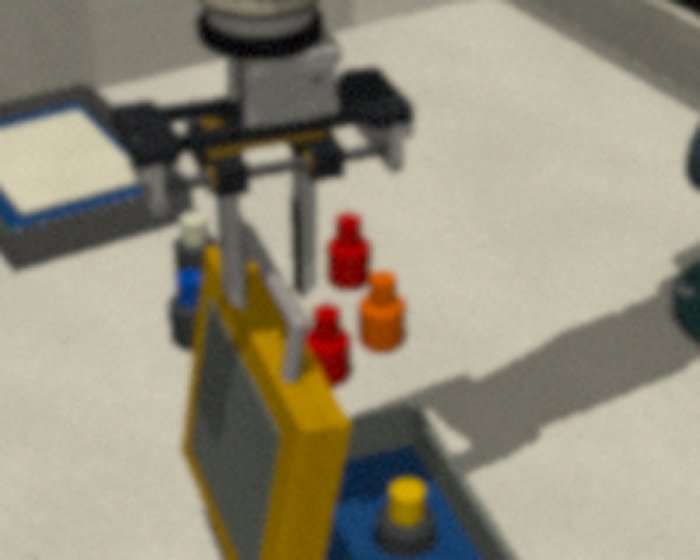

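Both views show the fingers straddling the bar mid-length. Now closing, and I'll work out the arc.

Call:
send_rows(rows=[0,0,0,0,0,0,0,0,0,0,0,0,0,0,0,0,0,0,0,0,0,0,0,0,0,0,0,0,0,0,0,0,0,0,0,0,0,0,0,0,0,0,0,0,0,0,0,0,0,0,0,0,0,0,0,0])

```text
time: 20.65
tool_pos: [0.6506, 0.1039, 0.3035]
ee_rot: [3.142, 0.001, -0.192]
wrist_force: [-2.1, 0.0, -0.1]
width: 0.0106
```

```bash
python3 - <<'E'
from bench import *
from h import *
o=get_obs(); print(o["time"],o["tool_pos"],o["wrist_force"],o["width"])
r=235.2; ph=[1.4375,1.385,1.33,1.275,1.22,1.165,1.11,1.055,1.0,.95,.9,.85,.8,.75,.7,.65,.6,.565,.53,.495,.46,.43,.4,.37,.34,.32,.3,.28,.26,.24,.22,.2,.18]
ph=np.array(ph); x=-r*np.cos(ph); z=r*np.sin(ph)
d=np.stack([np.diff(x)*.981,np.diff(x)*-.194,np.diff(z)],1)
for k in range(0,len(d),8): print(ph[k+8],d[k:k+8].round(1).tolist())
E
```

```text
20.65 [0.65064217 0.10389581 0.30349662] [-2.11549963  0.00762194 -0.10131678] 0.010643384205598566
1.0 [[-12.0, 2.4, -2.0], [-12.4, 2.5, -2.7], [-12.2, 2.4, -3.4], [-12.0, 2.4, -4.1], [-11.8, 2.3, -4.8], [-11.5, 2.3, -5.4], [-11.2, 2.2, -6.1], [-10.9, 2.1, -6.7]]
0.6 [[-9.5, 1.9, -6.6], [-9.2, 1.8, -7.1], [-8.9, 1.8, -7.5], [-8.5, 1.7, -8.0], [-8.1, 1.6, -8.4], [-7.6, 1.5, -8.8], [-7.2, 1.4, -9.2], [-6.7, 1.3, -9.5]]
0.34 [[-4.4, 0.9, -6.9], [-4.2, 0.8, -7.0], [-4.0, 0.8, -7.2], [-3.7, 0.7, -7.3], [-3.0, 0.6, -6.4], [-2.8, 0.6, -6.5], [-2.6, 0.5, -6.5], [-2.4, 0.5, -6.6]]
0.18 [[-1.5, 0.3, -4.5], [-1.4, 0.3, -4.5], [-1.3, 0.3, -4.5], [-1.2, 0.2, -4.5], [-1.1, 0.2, -4.6], [-1.1, 0.2, -4.6], [-1.0, 0.2, -4.6], [-0.9, 0.2, -4.6]]
```

Call:
send_rows(rows=[-12,2.4,-2,0,0,0,0,-12.4,2.5,-2.7,0,0,0,0,-12.2,2.4,-3.4,0,0,0,0,-12,2.4,-4.1,0,0,0,0,-11.8,2.3,-4.8,0,0,0,0,-11.5,2.3,-5.4,0,0,0,0,-11.2,2.2,-6.1,0,0,0,0,-10.9,2.1,-6.7,0,0,0,0])

```text
time: 21.65
tool_pos: [0.5585, 0.1227, 0.2695]
ee_rot: [-3.14, -0.006, -0.192]
wrist_force: [2.0, 1.9, 1.5]
width: 0.0106
```

Call:
send_rows(rows=[-9.5,1.9,-6.6,0,0,0,0,-9.2,1.8,-7.1,0,0,0,0,-8.9,1.8,-7.5,0,0,0,0,-8.5,1.7,-8,0,0,0,0,-8.1,1.6,-8.4,0,0,0,0,-7.6,1.5,-8.8,0,0,0,0,-7.2,1.4,-9.2,0,0,0,0,-6.7,1.3,-9.5,0,0,0,0])

```text
time: 22.65
tool_pos: [0.4904, 0.1361, 0.2023]
ee_rot: [-3.141, 0.001, -0.191]
wrist_force: [1.8, 5.5, 0.1]
width: 0.0112
```

```bash
python3 - <<'E'
from bench import *
from h import *
o=get_obs(); print(o["time"],o["tool_pos"],o["wrist_force"],o["wrist_torque"],o["width"])
for n in("scene","side"):
    s=snapshot(n);im=s["color"][:,:,::-1].copy()
    a=im[80:290,150:380] if n=="side" else im[130:300,220:420]
    cv2.imwrite(f"pics/{n}11.png",cv2.resize(a,None,fx=2.8,fy=2.8,interpolation=cv2.INTER_CUBIC))
E
```

```text
22.65 [0.49040353 0.1361004  0.20227318] [1.76031722 5.49951006 0.10163676] [ 0.77949688 -0.38028519 -0.08926375] 0.011166630097581252
```

View pics/side11.png

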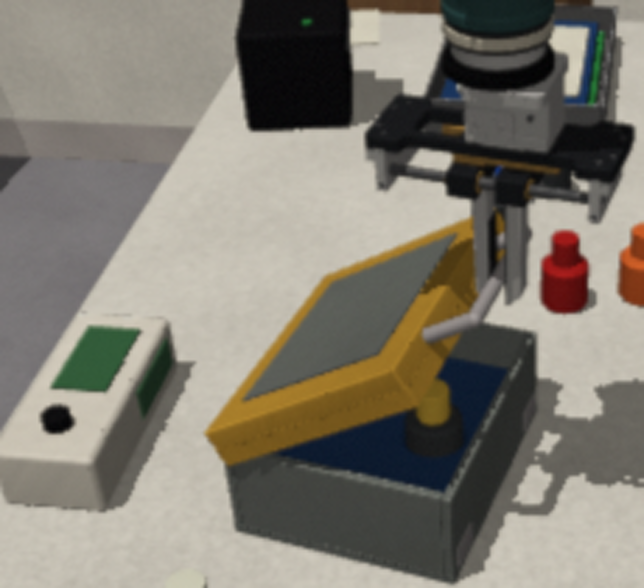

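The side view shows the lid held about half down, with the pot upright beneath. Continuing slower, with a small +y correction for the 5 N side load.

Call:
send_rows(rows=[-4.4,1.4,-6.9,0,0,0,0,-4.2,1.3,-7,0,0,0,0,-4,1.2,-7.2,0,0,0,0,-3.7,0.9,-7.3,0,0,0,0,-3,0.8,-6.4,0,0,0,0,-2.8,0.6,-6.5,0,0,0,0,-2.6,0.5,-6.5,0,0,0,0,-2.4,0.5,-6.6,0,0,0,0])

```text
time: 23.75
tool_pos: [0.4634, 0.1415, 0.148]
ee_rot: [3.139, 0.001, -0.193]
wrist_force: [-4.0, -4.2, -0.7]
width: 0.011
```

Call:
send_rows(rows=[-2,-0.3,-4.5,0,0,0,0,-1.6,0.2,-4.5,0,0,0,0,-1.3,0.3,-4.5,0,0,0,0,-1.2,0.2,-4.5,0,0,0,0,-1.1,0.2,-4.6,0,0,0,0,-1.1,0.2,-4.6,0,0,0,0,-1,0.2,-4.6,0,0,0,0,-0.9,0.2,-4.6,0,0,0,0])

```text
time: 24.75
tool_pos: [0.4537, 0.144, 0.112]
ee_rot: [-3.141, 0.0, -0.192]
wrist_force: [-2.4, -2.1, -2.2]
width: 0.0109
```

```bash
python3 - <<'E'
from bench import *
from h import *
o=get_obs(); print(o["time"],o["tool_pos"],o["wrist_force"],o["wrist_torque"],o["width"])
s=snapshot("side");im=s["color"][:,:,::-1].copy()
cv2.imwrite("pics/side12.png",cv2.resize(im[120:290,180:380],None,fx=3.5,fy=3.5,interpolation=cv2.INTER_CUBIC))
E
```

```text
24.75 [0.45372434 0.14395066 0.11200751] [-2.44289717 -2.07912937 -2.21958224] [-0.48208567  0.21145565  0.00541607] 0.010949237878943672
```

View pics/side12.png

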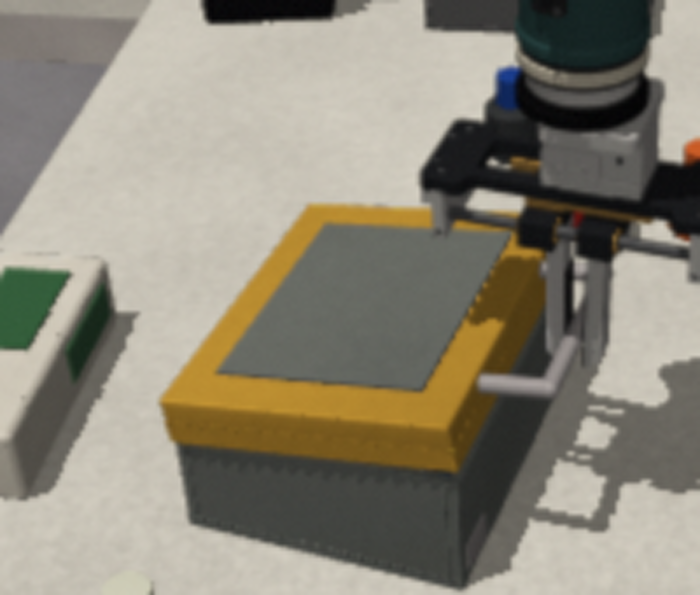

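The side view shows the lid nearly down, bar still in the grip. Creeping to the expected contact height (TCP ≈ 0.098).

Call:
send_rows(rows=[-0.4,-0.2,-2,0,0,0,0,-0.4,0,-2,0,0,0,0,-0.4,0,-2,0,0,0,0,-0.3,0,-2,0,0,0,0,-0.2,0,-2,0,0,0,0,-0.2,0,-2,0,0,0,0,0,0,0,0,0,0,0,0,0,0,0,0,0,0])

```text
time: 25.8
tool_pos: [0.4517, 0.1442, 0.1]
ee_rot: [-3.141, 0.001, -0.192]
wrist_force: [-2.2, 4.8, -4.4]
width: 0.0111
```

Call:
send_rows(rows=[0,0,-1,0,0,0,0,0,0,0,0,0,0,0,0,0,-1,0,0,0,0,0,0,0,0,0,0,0,0,0,-1,0,0,0,0,0,0,0,0,0,0,0,0,0,0,0,0,0,0,0,0,0,0,0,0,0])

```text
time: 26.8
tool_pos: [0.4513, 0.1443, 0.0974]
ee_rot: [-3.141, 0.002, -0.192]
wrist_force: [-4.0, 5.0, -2.1]
width: 0.011
```

Call:
send_rows(rows=[-0.3,0.4,-1,0,0,0,0,0,0,0,0,0,0,0,0,0,-1,0,0,0,0,0,0,0,0,0,0,0,0,0,-1,0,0,0,0,0,0,0,0,0,0,0,0,0,0,0,0,0,0,0,0,0,0,0,0,0])

```text
time: 27.8
tool_pos: [0.4511, 0.1444, 0.0946]
ee_rot: [-3.141, 0.001, -0.192]
wrist_force: [-4.5, 4.3, -0.2]
width: 0.0113
```

Call:
send_rows(rows=[0,0,-1,0,0,0,0,0,0,0,0,0,0,0,0,0,-1,0,0,0,0,0,0,0,0,0,0,0,0,0,0,0,0,0,0,0,0,0,0,0,0,0,0,0,0,0,0,0,0,0,0,0,0,0,0,0])

```text
time: 28.8
tool_pos: [0.4508, 0.1444, 0.0927]
ee_rot: [-3.141, 0.002, -0.192]
wrist_force: [-4.8, 3.2, 0.8]
width: 0.0113
```

Call:
send_rows(rows=[-0.3,0.2,-1,0,0,0,0,0,0,0,0,0,0,0,0,0,-1,0,0,0,0,0,0,0,0,0,0,0,0,0,0,0,0,0,0,0,0,0,0,0,0,0,0,0,0,0,0,0,0,0,0,0,0,0,0,0])

```text
time: 29.8
tool_pos: [0.4506, 0.1444, 0.0909]
ee_rot: [-3.142, 0.001, -0.192]
wrist_force: [-6.2, 3.4, -0.1]
width: 0.0113
```

Call:
send_rows(rows=[0,0,-1,0,0,0,0,0,0,0,0,0,0,0,0,0,-1,0,0,0,0,0,0,0,0,0,0,0,0,0,0,0,0,0,0,0,0,0,0,0,0,0,0,0,0,0,0,0,0,0,0,0,0,0,0,0])

```text
time: 30.8
tool_pos: [0.4504, 0.1445, 0.0889]
ee_rot: [-3.142, 0.002, -0.192]
wrist_force: [-5.3, 3.4, 2.1]
width: 0.0113
```

Call:
send_rows(rows=[-0.6,0.3,-1,0,0,0,0,0,0,0,0,0,0,0,0,0,-1,0,0,0,0,0,0,0,0,0,0,0,0,0,0,0,0,0,0,0,0,0,0,0,0,0,0,0,0,0,0,0,0,0,0,0,0,0,0,0])

```text
time: 31.8
tool_pos: [0.4503, 0.1445, 0.0871]
ee_rot: [3.141, 0.001, -0.192]
wrist_force: [-4.6, 2.2, 1.0]
width: 0.011
```

Call:
send_rows(rows=[0,0,-1,0,0,0,0,0,0,0,0,0,0,0,0,0,-1,0,0,0,0,0,0,0,0,0,0,0,0,0,0,0,0,0,0,0,0,0,0,0,0,0,0,0,0,0,0,0,0,0,0,0,0,0,0,0])

```text
time: 32.8
tool_pos: [0.4501, 0.1446, 0.0852]
ee_rot: [3.141, 0.001, -0.192]
wrist_force: [-5.3, 1.6, 0.9]
width: 0.0108
```

Call:
send_rows(rows=[-0.3,0.2,-1,0,0,0,0,0,0,0,0,0,0,0,0,0,-1,0,0,0,0,0,0,0,0,0,0,0,0,0,0,0,0,0,0,0,0,0,0,0,0,0,0,0,0,0,0,0,0,0,0,0,0,0,0,0])

```text
time: 33.8
tool_pos: [0.45, 0.1446, 0.0833]
ee_rot: [3.141, 0.001, -0.192]
wrist_force: [-5.2, 3.1, 1.4]
width: 0.0111
```

```bash
python3 - <<'E'
from bench import *
from h import *
o=get_obs(); print(o["time"],o["tool_pos"],o["wrist_force"],o["wrist_torque"],o["width"])
for n in("side","scene"):
    s=snapshot(n);im=s["color"][:,:,::-1].copy()
    a=im[140:290,200:380] if n=="side" else im[150:300,260:440]
    cv2.imwrite(f"pics/{n}13.png",cv2.resize(a,None,fx=4,fy=4,interpolation=cv2.INTER_CUBIC))
E
```

```text
33.8 [0.45000909 0.14458562 0.08327741] [-5.18561312  3.12174837  1.43527959] [ 0.28170736  0.80176108 -0.07623315] 0.011052042941351184
```

View pics/side13.png

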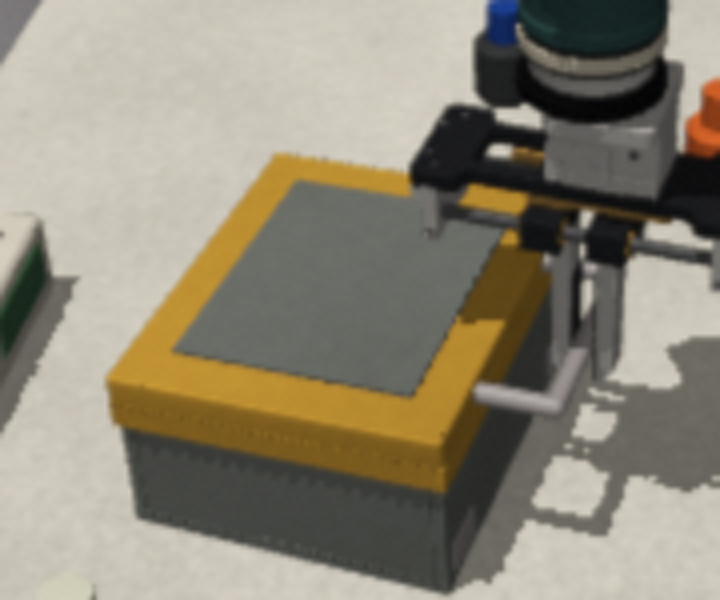

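View pics/scene13.png

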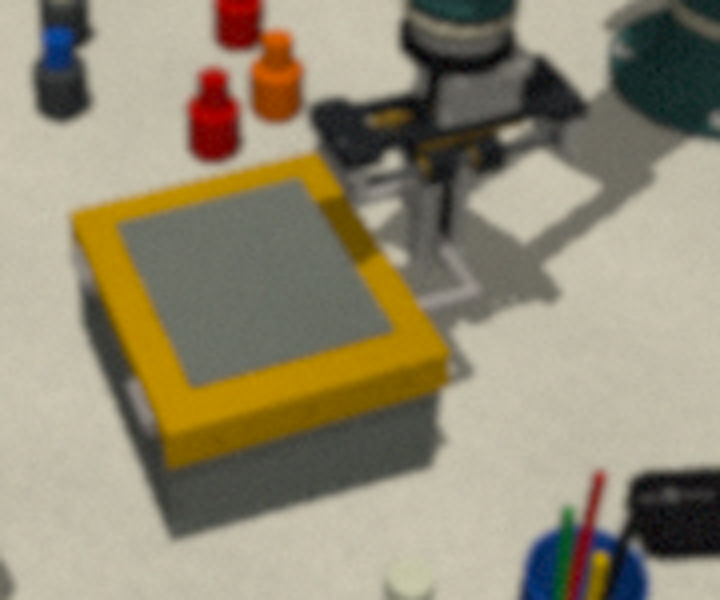

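```bash
python3 - <<'E'
from bench import *
from h import *
ex=np.array([.981,-.194,0]); ey=np.array([.194,.981,0]); H=np.array([.6815,.103,.09])
cs=cam(snapshot("side")); cc=cam(snapshot("scene"))
def P(a,off,along,yy): # along from hinge, off outward
    e=-ex*np.cos(a)+np.array([0,0,np.sin(a)]); n=ex*np.sin(a)+np.array([0,0,np.cos(a)]); return H+e*along+n*off+ey*yy
for a in (0,.02,.04,.06,.08,.1,.15): print(a,"bar end side",proj(cs,P(a,.01,.235,.06)).round(1),"scene",proj(cc,P(a,.01,.235,.06)).round(1),"lid low corner side",proj(cs,P(a,0,.194,.114)).round(1),"scene",proj(cc,P(a,0,.194,.114)).round(1),"bar z",P(a,.01,.235,0)[2].round(4))
E
```

```text
0 bar end side [337.5 244.2] scene [378.2 224.7] lid low corner side [310.7 260.6] scene [373.1 244.5] bar z 0.1
0.02 bar end side [337.4 242.5] scene [378.3 223.5] lid low corner side [310.6 259.3] scene [373.3 243.4] bar z 0.1047
0.04 bar end side [337.2 240.8] scene [378.4 222.2] lid low corner side [310.5 257.9] scene [373.4 242.4] bar z 0.1094
0.06 bar end side [337.1 239. ] scene [378.4 221. ] lid low corner side [310.3 256.5] scene [373.4 241.3] bar z 0.1141
0.08 bar end side [336.8 237.3] scene [378.4 219.7] lid low corner side [310.2 255.1] scene [373.5 240.3] bar z 0.1187
0.1 bar end side [336.5 235.6] scene [378.4 218.5] lid low corner side [309.9 253.7] scene [373.5 239.3] bar z 0.1234
0.15 bar end side [335.6 231.1] scene [378.1 215.4] lid low corner side [309.2 250. ] scene [373.4 236.7] bar z 0.135
```

Lid edge at side (311,262) and scene (370,246): the angle is small, and the push is still soft. I'll keep pressing in small steps until it goes solid.

Call:
send_rows(rows=[-0.3,0.2,-1,0,0,0,0,0,0,0,0,0,0,0,0,0,-1,0,0,0,0,0,0,0,0,0,0,0,0,0,0,0,0,0,0,0,0,0,0,0,0,0,0,0,0,0,0,0,0,0,0,0,0,0,0,0])

```text
time: 35.0
tool_pos: [0.4499, 0.1446, 0.0815]
ee_rot: [3.141, 0.0, -0.192]
wrist_force: [-5.5, 1.1, 3.3]
width: 0.0112
```

Call:
send_rows(rows=[0,0,-1,0,0,0,0,0,0,0,0,0,0,0,0,0,-1,0,0,0,0,0,0,0,0,0,0,0,0,0,0,0,0,0,0,0,0,0,0,0,0,0,0,0,0,0,0,0,0,0,0,0,0,0,0,0])

```text
time: 36.0
tool_pos: [0.4499, 0.1446, 0.0812]
ee_rot: [3.141, -0.0, -0.192]
wrist_force: [-8.7, 0.9, 10.4]
width: 0.0113
```

It went solid: 2 mm of command gave 0.3 mm of motion and the force jumped to 10 N. A bit more takes it to about 15 N.

Call:
send_rows(rows=[-0.3,0,-0.6,0,0,0,0,0,0,-0.4,0,0,0,0,0,0,0,0,0,0,0,0,0,0,0,0,0,0,0,0,0,0,0,0,0,0,0,0,0,0,0,0,0,0,0,0,0,0,0,0,0,0,0,0,0,0])

```text
time: 37.0
tool_pos: [0.45, 0.1447, 0.0812]
ee_rot: [3.141, -0.001, -0.192]
wrist_force: [-10.1, -0.4, 13.4]
width: 0.0109
```

Call:
send_rows(rows=[0,0,-0.5,0,0,0,0,0,0,0,0,0,0,0,0,0,0,0,0,0,0,0,0,0,0,0,0,0,0,0,0,0,0,0,0,0,0,0,0,0,0,0,0,0,0,0,0,0,0,0,0,0,0,0,0,0])

```text
time: 38.0
tool_pos: [0.45, 0.1447, 0.081]
ee_rot: [3.141, -0.001, -0.192]
wrist_force: [-10.3, 0.9, 14.5]
width: 0.011
```

```bash
python3 - <<'E'
from bench import *
from h import *
o=get_obs(); print(o["time"],o["tool_pos"],o["wrist_force"],o["wrist_torque"],o["width"])
s=snapshot("side");im=s["color"][:,:,::-1].copy()
cv2.imwrite("pics/side14.png",cv2.resize(im[200:290,220:350],None,fx=6,fy=6,interpolation=cv2.INTER_CUBIC))
E
```

```text
38.0 [0.44997313 0.14465959 0.08101263] [-10.2971603    0.85191843  14.51662234] [ 0.00197117  1.83345972 -0.04430615] 0.011002325960180316
```

View pics/side14.png

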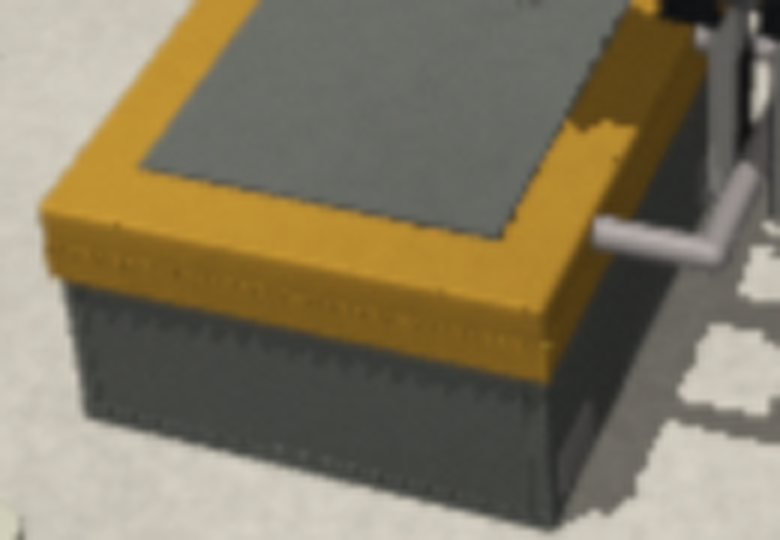

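```bash
python3 - <<'E'
from bench import *
from h import *
ex=np.array([.981,-.194,0]); ey=np.array([.194,.981,0]); H=np.array([.6815,.103,.09])
cs=cam(snapshot("side"))
d=H-.19*ex+.11*ey; d[2]=0; g=H+.11*ey; g[2]=0
print("desk corner",proj(cs,d),"hinge desk",proj(cs,g))
for a in(-.01,0,.02,.04,.06):
    e=-ex*np.cos(a)+np.array([0,0,np.sin(a)]); print(a,"front corner",proj(cs,H+e*.194+ey*.114)," hinge end",proj(cs,H+ey*.114))
E
```

```text
desk corner [310.8951523  288.89009957] hinge desk [232.67250571 269.88775706]
-0.01 front corner [310.7123438  261.32849111]  hinge end [226.3643403 241.6102326]
0 front corner [310.686676   260.64795961]  hinge end [226.3643403 241.6102326]
0.02 front corner [310.60843011 259.27601972]  hinge end [226.3643403 241.6102326]
0.04 front corner [310.49412061 257.89002632]  hinge end [226.3643403 241.6102326]
0.06 front corner [310.34354296 256.49053166]  hinge end [226.3643403 241.6102326]
```

Handle solid at 14.5 N vertical; lid slope in the side view gives about 0.02 rad. I'll ease off a little, then open and lift away.

Call:
send_rows(rows=[-0.8,0,0.8,0,0,0,0,-0.7,0,0.7,0,0,0,0,0,0,0.5,0,0,0,0,0,0,0.5,0,0,0,0,0,0,0,0,0,0,0,0,0,0,0,0,0,0,0,0,0,0,0,0,0,0,0,0,0,0,0,0])

```text
time: 39.1
tool_pos: [0.45, 0.1447, 0.0812]
ee_rot: [-3.141, -0.004, -0.192]
wrist_force: [-2.1, -0.6, 7.7]
width: 0.0111
```

Call:
send_rows(rows=[0,0,0.5,0,0,0,0,0,0,0,0,0,0,0.35,0,0,0,0,0,0,0.35,0,0,0,0,0,0,0.35,0,0,0,0,0,0,0.35,0,0,0,0,0,0,0.35,0,0,0,0,0,0,0.35,0,0,0,0,0,0,0.35])

```text
time: 40.1
tool_pos: [0.4484, 0.145, 0.0799]
ee_rot: [-3.142, -0.0, -0.192]
wrist_force: [-0.6, -0.0, 0.2]
width: 0.0327
```

```bash
python3 - <<'E'
from bench import *
from h import *
o=get_obs(); print(o["time"],o["tool_pos"],o["wrist_force"],o["width"])
s=snapshot("wrist");cv2.imwrite("pics/w15.png",s["color"][:,:,::-1])
s=snapshot("side");im=s["color"][:,:,::-1].copy()
cv2.imwrite("pics/side15.png",cv2.resize(im[140:290,200:380],None,fx=4,fy=4,interpolation=cv2.INTER_CUBIC))
E
```

```text
40.1 [0.44842132 0.14495015 0.07994742] [-0.60557644 -0.04651918  0.1882522 ] 0.032665089252386384
```

View pics/w15.png

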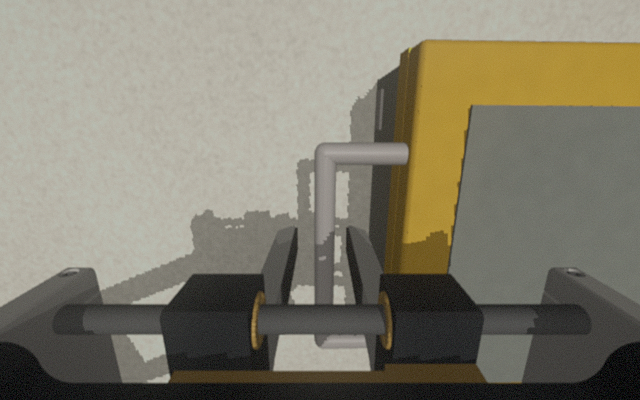

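View pics/side15.png

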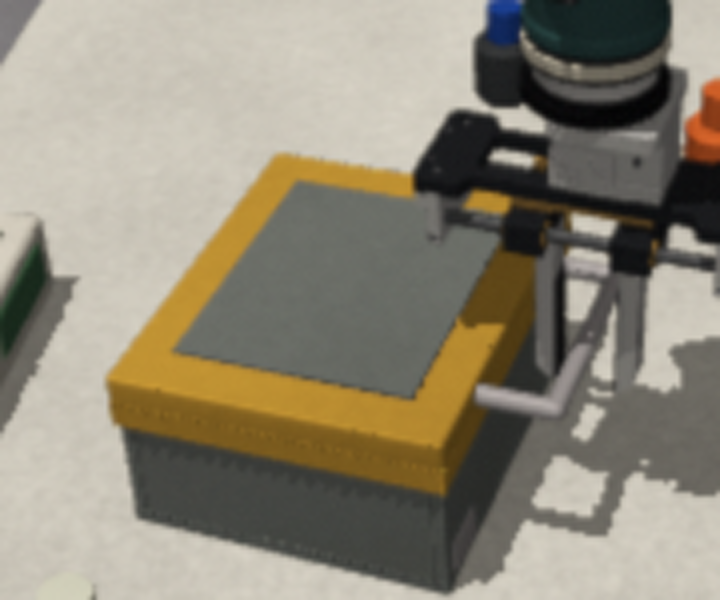

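Both views show the fingers clear either side of the bar, force near zero, lid still down. Lifting straight up.

Call:
send_rows(rows=[0,0,10,0,0,0,0.35,0,0,20,0,0,0,0.35,0,0,30,0,0,0,0.35,0,0,40,0,0,0,0.35,0,0,40,0,0,0,0.35,0,0,30,0,0,0,0.35,0,0,0,0,0,0,0.35,0,0,0,0,0,0,0.35])

```text
time: 41.2
tool_pos: [0.4479, 0.1448, 0.2488]
ee_rot: [3.141, 0.001, -0.192]
wrist_force: [0.0, -0.5, -0.2]
width: 0.033
```

```bash
python3 - <<'E'
from bench import *
from h import *
o=get_obs(); print(o["time"],o["tool_pos"],o["wrist_force"],o["width"])
for n in("scene","side"):
    s=snapshot(n);im=s["color"][:,:,::-1].copy();cv2.imwrite(f"pics/{n}16.png",im)
    if n=="side": cv2.imwrite("pics/side16z.png",cv2.resize(im[140:290,200:380],None,fx=4,fy=4,interpolation=cv2.INTER_CUBIC))
E
```

```text
41.2 [0.44794245 0.14483792 0.24879118] [ 0.00257755 -0.49952127 -0.23008231] 0.03300596660480039
```

View pics/side16.png

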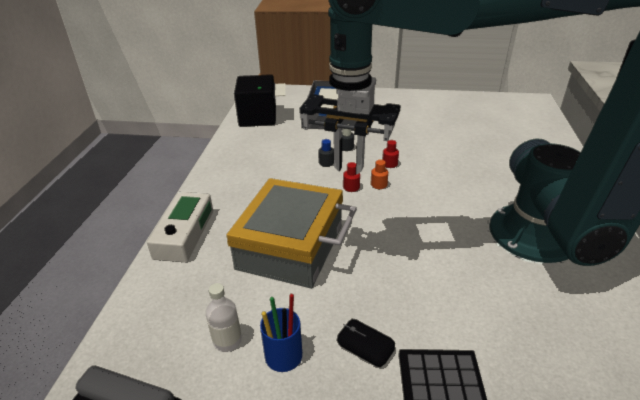

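View pics/side16z.png

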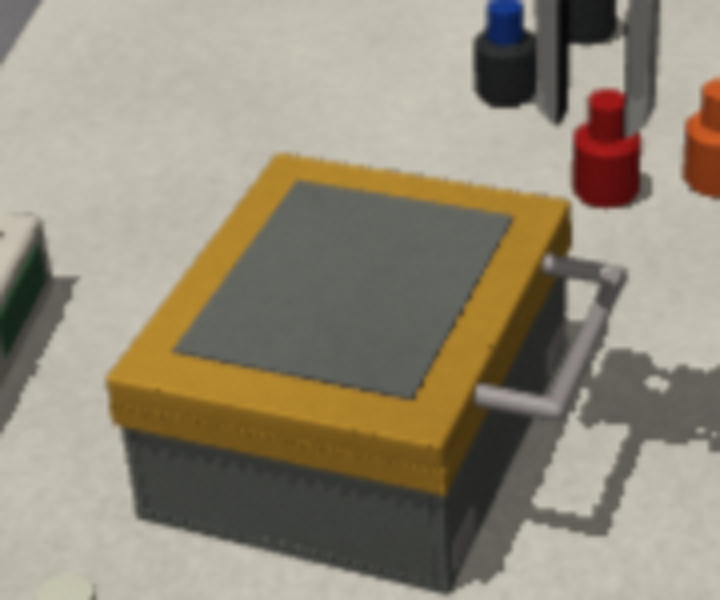

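The lid stays shut, the arm is clear, and the other pots and desk things are where they were. Handing in.

```bash
python3 - <<'E'
from bench import *
print(close_job())
E
```

```text
the job is handed in; nothing more can be done
None
```

The yellow-capped pot is in the well with the lid pressed down on it, and I handed the job in at about 41 s. No verdict was reported.

**What I did:** I gripped the pot by its cap, lowered it into the well with no side load and let go; it stood upright with the lid still up. I then gripped the handle bar and lowered the lid along its arc, slowing to about 0.15 rad/s or less over the last part. From there I pressed in 1 mm steps until the handle went solid. The force jumped from 3 N to 10 N while the tool moved only 0.3 mm. I brought it to 14.5 N, held for about a second, eased off, opened the fingers and lifted clear.

**Last checks:**
- **Lid:** it stayed down after release in the side view.
- **Arm:** wrist force was about 0 N and the arm was touching nothing.
- **Other things:** the mouse, gel bottle, pen cup and blue pot were where they started in the last side view. The white pot was mostly hidden behind the gripper there; it was in place in earlier views.

**Uncertain or disagreeing:**
- **Lid angle:** tool height put it at about 0.00 rad, the slope of the lid edge at about 0.02, and the bar end at about 0.03. All are inside the 0.062 limit.
- **Lid-rim gap:** the lid's lower edge looked about 4 px lower than my model at both the hinge and front ends. A reading this close to level means I can't rule out the lid sharing some load with the case rim.
- **Lid-on-pot force:** I could not measure this directly, so meeting the 20 N requirement is inferred from the 14.5 N at the handle.

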